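# Put a stain bottle away under the light shield

### The job

Swing the amber lid of the white bottle stand up until it meets its stop, carry the violet bottle into the stand, keeping it upright, and stand it on the middle of the blue pad under the roof. Let go of it, then swing the lid fully shut. Leave the brown bottle in the stand and the red and amber bottles on the bench standing where they are.

Things in the scene. Friction and masses are not known exactly. Their poses are not given: they have to be found in the camera images.
- stand: white bottle stand, fixed, 170 deep (x) x 220 wide (y) x 142 mm. Origin on the bench, 75 mm behind the front edge, midway across; x from open front to back, z up. Tray floor 5 mm thick, x=-75..95. Front sill (x=-75..-71) 18 mm high. Side curbs (inner faces y=+-106) 30 mm high, x=-75..45. Behind x=45 sides and back (inner face x=91) are 140 mm high and carry a fixed roof
- roof_edge (a point): middle of the front lower edge of the stand's fixed clear amber roof: x=45, z=138 mm in the stand's frame; the roof is 4 mm thick and reaches 50 mm back from it over the full width. A gripper pointing straight down over the pad meets roof or raised lid; leaning back about 40 degrees toward the open front it passes under
- hinge (a point): point on the lid's hinge axis (along the stand's y), midway across, x=45, z=145 mm in the stand's frame
- shade (a joint): angle (rad) of the clear amber lid (134 mm from hinge to front edge, 212 wide, 4 thick), hinged at the roof's front edge. 0 = shut, sloping 27 degrees down toward the open front; grows as the front edge is lifted; stop at 1.75, leaning 16 degrees from vertical toward the open front. Stiff hinge (0.25 N m friction): stays where it is left. May start up to 0.4 open
- handle (a point): centre of the lid's black roller handle, 18 mm in diameter, 38 mm long along the stand's y, on a 14 mm wide neck 30 mm beyond the lid's front edge in the lid's plane; 164 mm from the hinge axis; 70 mm above the bench when shut, about 303 mm at the stop. Pinched by its two flat ends it turns between the fingers as the lid swings
- pad: blue round pad, 48 mm in diameter, 3 mm thick, fixed on the tray floor (underside 5 mm above the bench) in the left or right half of the stand, its centre right below the roof's front edge (within 2 mm); origin at the centre of its underside, z up
- violet: violet bottle: body 37 mm in diameter up to 70 mm high, then neck and dropper 23 mm in diameter up to 113 mm; about 60 g, loose, upright; origin at the centre of its underside, z up along it. The bottle to put away; it stands on the bench
- red: red bottle: body 37 mm in diameter up to 70 mm high, then neck and dropper 23 mm in diameter up to 113 mm; about 60 g, loose, upright; origin at the centre of its underside, z up along it. Bystander on the bench, 76 to 95 mm from the violet bottle (centres)
- amber: amber-brown bottle with a WHITE dropper, else alike: bottle: body 37 mm in diameter up to 70 mm high, then neck and dropper 23 mm in diameter up to 113 mm; about 60 g, loose, upright; origin at the centre of its underside, z up along it. Bystander on the bench, 76 to 95 mm from the violet bottle (centres)
- brown: dark brown bottle with a black dropper: bottle: body 37 mm in diameter up to 70 mm high, then neck and dropper 23 mm in diameter up to 113 mm; about 60 g, loose, upright; origin at the centre of its underside, z up along it. Bystander that already stands on the stand's tray floor (5 mm above the bench), in the other half of the stand, about 90 mm from the pad's centre

How it is judged:
By the outcome, as a careful person would: the job done as asked, in the order asked, and still so for the second after the job is handed in, with the robot touching nothing.
It also fails if it takes over 72 s, if anything falls off the work surface, if the arm or the gripper's body presses on something with over 40 N, if the wrist force passes 120 N, or if a joint passes its speed limit or range.

### The arm

A 6-joint arm with a two-finger parallel gripper is mounted at the origin on a cart in front of the work surface, level with it; the furniture and walls round the work are solid. World frame = base frame: x ahead of the robot, y to its left, z up, the work surface at z = 0. Lengths are in m, angles in degrees, forces in N, time in s.
With the tool pointing down it reaches from about 0.3 to 0.75 m from the base axis. Payload 8.5 kg.
Tool frame: the origin (TCP) lies midway between the tips of the shut fingers; the grasp point (between the pads) lies 19 mm behind it; y points along the fingers, x is the direction in which the jaws open and shut, and the axes are right-handed (so a half turn about y gives the same grasp; the last joint's range is limited). The gripper opens to 85 mm and grips with 20 to 120 N. Pads are 22 mm wide; open, the fingers measure 114 mm over their backs; the gripper's body (76 mm by 85 mm) begins 54 mm behind the grasp point. The pads swing forward as they close: fully open they stand 13 mm farther back than shut.
Start: joints at [-79.544, 21.807, 74.336, -0, 83.858, -12.336], TCP at [0.213, -0.507, 0.231] pointing down, gripper open.
Joint ranges: [-178.18, 178.18], [-50.72, 133.34], [12.68, 142.11], [-81.47, 261.47], [9.98, 163.14], [-165.26, 165.26]. Speed limits (degrees/s): [136.94, 136.94, 180, 180, 180, 180].

### API

Orientations are given as a 3x3 rotation matrix whose columns are the frame's x, y, z axes.
In Python, from rig import env gives the robot as it stands.
- The arm moves only by the tool carry_out, never from a script. Its argument "plan" is a list of rows, each a list of 3 entries, a list of its own where there are three numbers: the shift along the tool's x, y, z in m, then the turn, a rotation vector about the tool's x, y, z in degrees, then the finger opening in m, from 0 to 0.0854. In form: [[[dx, dy, dz], [ax, ay, az], jaw], ...]. A call has 1 to 8 rows; each row shifts and turns the commanded pose from where the row before left it, along the tool's axes as they then stand; what a row does not reach is not made up. A row lasts 1/8 s, in which the tool goes at most 62.5 mm and 10.7 degrees, less where a joint would pass 70% of its speed; a pose out of reach is approached as far as the arm can. A call is refused whole if a number of a shift passes 0.0625 or a number of a turn 10.7, either way. A call with a gripper value outside its range is refused whole. The fingers move at their own pace and stop on an object; "force" is the grip in N (left out, the last holds). Time passes only in rows, so rows that do not move let the fingers close. It gives the time, the measured TCP pose, the force and the opening at its end, in the units of the state.
- env.observe(): the state, without advancing time (a new reading comes with each control period).
- env.get_image(name): name is "side" or "top" or "wrist"; returns a dict with "image" (384x512x3 uint8, red, green, blue), "vfov" (degrees; the focal length in pixels is half the picture's height over the tangent of half this angle, whatever the lens; pixels are square), "cx", "cy" (the principal point, pixels), "rvec" (rotation vector, rad) and "tvec" (3), from world to camera coordinates, as OpenCV has them; the wrist camera has in their place "tool_from_camera" (4x4, takes a point from camera to tool coordinates, whose origin is the TCP and whose axes are the tool frame's). Camera axes: x right, y down, z forward; pixel columns grow to the right and rows downward; lengths in m; the calibration is good to about 2 mm. A picture is of the moment at which its call begins: read the wrist's pose just before it. There is no depth.
- env.close_job(): hands the job in, once; it reports no verdict.
Trained networks look in a picture, given as the dict that the camera call returned (one of the last four; its "shot" number tells which), for a name from the list of things; names that differ only in an ending like _2 or _b are one class to them, and where a whole thing is asked for, a point or a joint stands for the part that bears it (a point fixed in the world has none). Each returns a list of dicts, best first, with "conf" (0 to 1); they miss things now and then, are a little off and sometimes report something else, mostly with a low value. They report only what shows in the picture. A call takes as long as a camera call.
- env.outline_of(target, picture): "mask" (384x512 bool, what is visible of it) and "pixel" ([row, column] in pixels, amid what is visible of it).
The state is a dict: "time_s": time; "q": joint angles; "qvel": joint speeds; "joint_efforts": joint torques, N m; "position": TCP position; "tool_rot": TCP orientation; "ft_force": force on the tool from outside, world axes, zero at the start; "wrist_torque": the same for the moment, N m; "grip_width": finger opening in m.
Only numpy, scipy, OpenCV 4.12 (cv2) and the standard library are available. Lean on these libraries where they do the work, as an engineer would, in place of code of your own. Each camera call takes 0.05 s, during which the arm holds its last target.

## Working session

There is one attempt and no reset: what is moved stays moved. The work goes in short steps, Python scripts to look and compute and a tool call to move; the robot and the scene stay as the last step left them, time stands still between calls to the robot, and variables do not carry over. Pictures are saved under pics/ and viewed, and the job is handed in when it is done.

Besides the shell and the picture viewer there is one more tool, called after "Request:" as name(argument=value, ...), one argument or row to a line, values as JSON. carry_out: Moves the arm, as the interface text tells. Its arguments: {"type":"object","properties":{"plan":{"type":"array","items":{"type":"array"}},"force":{"type":"number"}},"required":["plan"]}

```bash
ls; mkdir -p pics
python3 - <<'E'
from rig import env
import cv2
s=env.observe();print(s)
for n in("side","top","wrist"):
    p=env.get_image(n); cv2.imwrite(f"pics/{n}0.png",p["image"][:,:,::-1]); print(n,{k:v for k,v in p.items() if k!="image"})
E
```

```text
pics
{'time_s': 0.0, 'q': array([-7.95439314e+01,  2.18410178e+01,  7.43868731e+01,  1.46536948e-03,
        8.38581255e+01, -1.23360724e+01]), 'qvel': array([ 0.06056421,  0.00862716,  0.04401842, -0.02107422,  0.06492103,
       -0.00181672]), 'joint_efforts': array([-1.46561329e-04, -4.48462701e+01, -2.31274474e+01, -2.21405421e-04,
        4.78870046e-03, -4.63560838e-06]), 'position': array([ 0.21300869, -0.50674563,  0.23069905]), 'tool_rot': array([[ 3.87386413e-01, -2.47446183e-04,  9.21917407e-01],
       [-9.21916282e-01,  1.48095427e-03,  3.87386338e-01],
       [-1.46117479e-03, -9.99998873e-01,  3.45576899e-04]]), 'ft_force': array([0.00059582, 0.23573679, 0.39540955]), 'wrist_torque': array([-0.01721237,  0.02661877, -0.00149653]), 'grip_width': 0.0854073684050978}
side {'vfov': 48.101329460568365, 'cx': 255.49908642529422, 'cy': 190.58851841441742, 'rvec': array([ 2.63593599,  0.13578083, -0.04042826]), 'tvec': array([-0.57259664, -0.06674882,  1.09741991]), 'shot': 1}
top {'vfov': 49.05675831707584, 'cx': 261.2161641340067, 'cy': 200.34152908065568, 'rvec': array([ 2.16059208, -2.20641097,  0.02319431]), 'tvec': array([-0.04778336,  0.5902079 ,  1.29299095]), 'shot': 2}
wrist {'vfov': 68.77908587527565, 'cx': 256.4660478802028, 'cy': 189.9481303673621, 'tool_from_camera': array([[ 9.99999219e-01,  1.18270157e-03,  4.03516297e-04,
         9.19372503e-04],
       [ 5.92650466e-06, -3.27390049e-01,  9.44889282e-01,
        -1.41890570e-01],
       [ 1.24962926e-03, -9.44888542e-01, -3.27389800e-01,
         8.50270602e-02],
       [ 0.00000000e+00,  0.00000000e+00,  0.00000000e+00,
         1.00000000e+00]]), 'shot': 3}
```

View pics/side0.png

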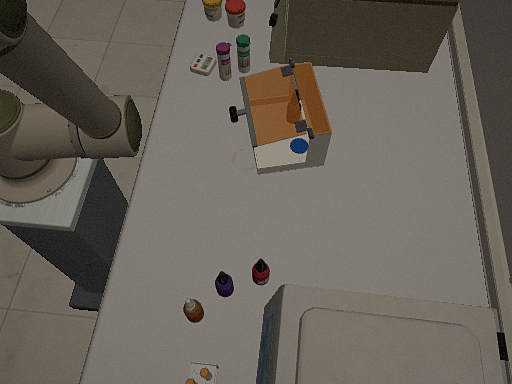

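View pics/top0.png

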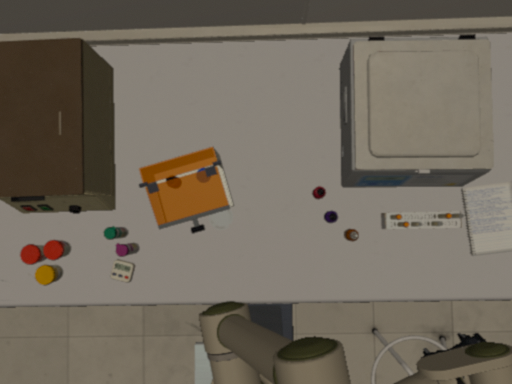

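View pics/wrist0.png

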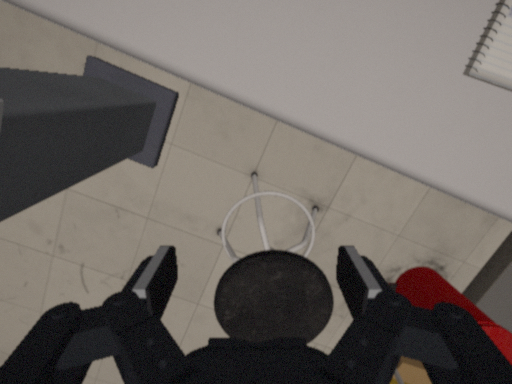

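```bash
cat > h.py <<'E'
from rig import env
import numpy as np, cv2
from scipy.spatial.transform import Rotation as R
def cam(p,s=None):
    f=p["image"].shape[0]/2/np.tan(np.radians(p["vfov"]/2))
    K=np.array([[f,0,p["cx"]],[0,f,p["cy"]],[0,0,1]])
    if "rvec" in p:
        Rm=cv2.Rodrigues(np.array(p["rvec"]))[0];t=np.array(p["tvec"])
    else:
        T=np.eye(4);T[:3,:3]=s["tool_rot"];T[:3,3]=s["position"]
        W=np.linalg.inv(T@p["tool_from_camera"]);Rm=W[:3,:3];t=W[:3,3]
    return K,Rm,t
def proj(c,X):
    K,Rm,t=c;Y=(np.atleast_2d(X)@Rm.T+t)@K.T
    return Y[:,:2]/Y[:,2:]
def onplane(c,uv,z):
    K,Rm,t=c;C=-Rm.T@t;d=Rm.T@np.linalg.inv(K)@np.array([uv[0],uv[1],1.])
    return C+d*(z-C[2])/d[2]
def tri(cs,uvs):
    A=[];b=[]
    for c,uv in zip(cs,uvs):
        K,Rm,t=c;C=-Rm.T@t;d=Rm.T@np.linalg.inv(K)@np.array([uv[0],uv[1],1.]);d/=np.linalg.norm(d)
        P=np.eye(3)-np.outer(d,d);A.append(P);b.append(P@C)
    X=np.linalg.lstsq(np.vstack(A),np.hstack(b),rcond=None)[0]
    return X,[np.linalg.norm(a@X-bb) for a,bb in zip(A,b)]
E
python3 - <<'E'
from h import *
import pickle
out={}
for n in("side","top"):
    p=env.get_image(n);s=env.observe();c=cam(p)
    for k in["stand","shade","handle","pad","violet","red","amber","brown","hinge"]:
        r=env.outline_of(k,p)
        for q in r[:2]:
            m=q["mask"];v,u=np.nonzero(m)
            print(n,k,round(q["conf"],2),np.round(q["pixel"],1),m.sum(),u.min(),u.max(),v.min(),v.max(),'cen',round(v.mean(),1),round(u.mean(),1))
        out[n,k]=r
    out[n]=p
pickle.dump(out,open("o0.pkl","wb"))
print(s["time_s"])
for n in("side","top"):
    im=out[n]["image"]; 
    a=im[40:190,215:345] if n=="side" else im[130:250,120:250]
    cv2.imwrite(f"pics/{n}crop.png",cv2.resize(a,None,fx=4,fy=4,interpolation=2)[:,:,::-1])
E
```

```text
side stand 0.94 [114.3 280.6] 7781 229 331 59 173 cen 117.0 284.6
side shade 0.57 [108.6 268.6] 4113 228 306 65 147 cen 106.2 270.1
side handle 0.97 [110.6 269.8] 4060 229 307 65 146 cen 106.3 270.5
side pad 0.8 [144.7 300.1] 244 290 308 138 153 cen 145.6 299.1
side violet 0.92 [286.9 223.9] 371 215 233 272 297 cen 284.8 223.8
side red 0.62 [274.5 262.7] 343 252 269 260 284 cen 272.4 260.4
side amber 0.77 [310.6 192.1] 348 184 202 299 322 cen 310.6 193.1
side hinge 0.93 [114.5 283.6] 7906 228 332 59 173 cen 117.3 284.4
top stand 0.96 [186.9 183. ] 5317 140 233 147 233 cen 188.2 187.3
top shade 0.94 [196.6 187.8] 3430 146 228 166 231 cen 198.2 188.0
top handle 0.97 [197.3 187.3] 3512 146 230 166 233 cen 198.2 188.1
top handle 0.34 [231.9 348.9] 138 344 357 229 240 cen 234.4 350.5
top violet 0.54 [216.2 333.1] 135 324 337 211 222 cen 216.3 330.7
top amber 0.59 [231.2 348.1] 151 344 358 229 240 cen 234.5 351.0
top hinge 0.68 [186.7 189.6] 5285 139 234 147 233 cen 188.1 187.1
0.7
```

View pics/sidecrop.png

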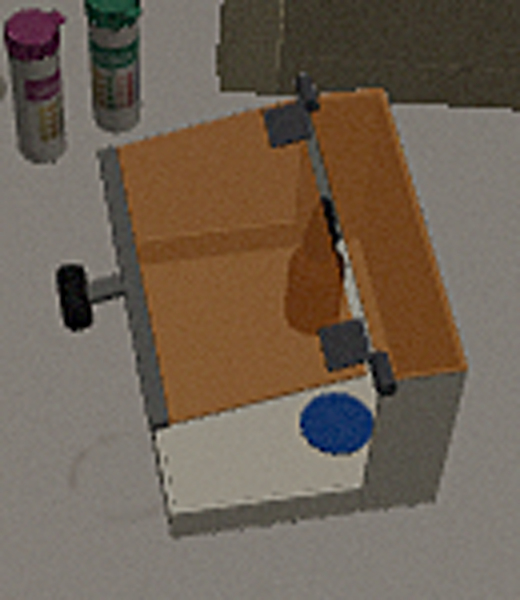

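View pics/topcrop.png

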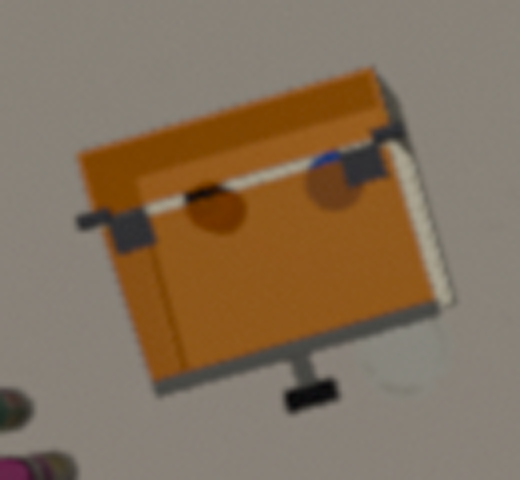

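```bash
cat > fit.py <<'E'
from h import *
import pickle
from scipy.optimize import least_squares
o=pickle.load(open("o0.pkl","rb"))
cs,ct=cam(o["side"]),cam(o["top"])
S=lambda u,v:(u/4+215-.375,v/4+40-.375)
T=lambda u,v:(u/4+120-.375,v/4+130-.375)
print("handle tri",tri([cs,ct],[S(74,297),T(311,394)]))
# lid point at distance d from hinge: slope down 27deg at 0
def lid(d,y,a):
    th=a-np.radians(27); return np.array([.045-d*np.cos(th),y,.145+d*np.sin(th)])
def model(p):
    x,y,yaw,a,yp=p
    side=[(-.075,-.11,0),(.095,-.11,0),(.095,-.11,.142),(.095,.11,.142),(.045,yp,.008),lid(.134,.106,a),lid(.134,-.106,a),lid(.164,0,a)]
    top=[(.095,.11,.142),(.095,-.11,.142),lid(.134,.106,a),lid(.134,-.106,a),lid(.164,0,a)]
    c,s=np.cos(yaw),np.sin(yaw);M=np.array([[c,-s,0],[s,c,0],[0,0,1]]);t=np.array([x,y,0])
    return proj(cs,np.array(side)@M.T+t),proj(ct,np.array(top)@M.T+t)
so=np.array([S(172,537),S(436,503),S(466,370),S(386,90),S(337,424),S(103,148),S(157,428),S(74,297)])
to=np.array([T(80,155),T(373,68),T(157,394),T(438,310),T(311,394)])
f=lambda p:np.concatenate([(a-b).ravel() for a,b in zip(model(p),(so,to))])
r=least_squares(f,[.55,.28,.2,.2,-.05],loss="soft_l1")
print("x y yaw(deg) a yp",r.x,np.degrees(r.x[2]));res=f(r.x).reshape(-1,2);print(np.round(res,1))
pickle.dump(r.x,open("stand.pkl","wb"))
for k in("violet","red","amber"):
    def bm(p,c):
        an=np.linspace(0,2*np.pi,40);pts=[(p[0]+rr*np.cos(t),p[1]+rr*np.sin(t),z) for rr,z in((.0185,0),(.0185,.07),(.0115,.07),(.0115,.113)) for t in an]
        u=proj(c,np.array(pts));h=cv2.convexHull((u[:,None]*16).astype(np.float32)) /16
        return np.array([u[:,0].min(),u[:,0].max(),u[:,1].min(),u[:,1].max()])
    obs={}
    for n,c in(("side",cs),("top",ct)):
        if o[n,k]:
            v,u=np.nonzero(o[n,k][0]["mask"]);obs[n]=(c,np.array([u.min()-.5,u.max()+.5,v.min()-.5,v.max()+.5]))
    for sel in [list(obs)]+[[n] for n in obs]:
        rr=least_squares(lambda p:np.concatenate([bm(p,obs[n][0])-obs[n][1] for n in sel]),[.45,-.2],diff_step=1e-3)
        print(k,sel,np.round(rr.x,4),np.round(rr.fun,1))
E
python3 fit.py
```

```text
handle tri (array([0.5090343 , 0.12192366, 0.11511723]), [np.float64(0.0006735929749208696), np.float64(0.0006735929749210016)])
x y yaw(deg) a yp [ 0.62169443  0.15299404  0.25938571  0.2845745  -0.04433222] 14.861706557430747
[[-0.3  1.1]
 [-0.2  0.5]
 [ 0.8  0.2]
 [-0.3 -0.5]
 [ 0.3 -0.1]
 [-1.2  1.1]
 [-1.9  0.3]
 [-0.  -0.2]
 [-1.6 -1.5]
 [-0.4 -1.4]
 [-0.6 -0. ]
 [ 0.3  0.5]
 [-0.5 -0.4]]
violet ['side', 'top'] [ 0.5368 -0.2719] [-1.  -0.2 -2.7  1.5  0.1  1.5 -1.2 -0.7]
violet ['side'] [ 0.5383 -0.2732] [-0.4  0.4 -2.   2.2]
violet ['top'] [ 0.5341 -0.2693] [-0.7  0.7 -0.3  0.3]
red ['side'] [ 0.6113 -0.239 ] [ 0.1 -0.1 -2.9  3.1]
red ['side'] [ 0.6113 -0.239 ] [ 0.1 -0.1 -2.9  3.1]
amber ['side', 'top'] [ 0.4815 -0.331 ] [-2.1  1.4 -2.9  1.7 -0.3  1.9 -1.2 -0.3]
amber ['side'] [ 0.4826 -0.3321] [-1.7  1.8 -2.2  2.3]
amber ['top'] [ 0.4794 -0.3284] [-1.1  1.  -0.5  0.5]
```

```bash
cat > plan.py <<'E'
from h import *
import pickle,json
def rot(h,t):
    h,t=np.radians([h,t]);f=np.array([np.cos(h),np.sin(h),0]);up=np.array([0,0,1.])
    x=np.array([np.sin(h),-np.cos(h),0]);y=np.sin(t)*f-np.cos(t)*up
    return np.c_[x,y,np.cross(x,y)]
def tcp(g,h,t,back=.022): return np.array(g)+rot(h,t)[:,1]*back
def rows(goals,jaw,start=None):
    """goals: list of (TCP pos, h, t, n)"""
    s=env.observe();p,M=(s["position"],s["tool_rot"]) if start is None else start
    out=[]
    for g,h,t,n in goals:
        G=rot(h,t);p0,M0=p.copy(),M.copy();rv=R.from_matrix(M0.T@G).as_rotvec()
        for i in range(1,n+1):
            tp=p0+(g-p0)*i/n;tM=M0@R.from_rotvec(rv*i/n).as_matrix()
            d=np.round(M.T@(tp-p),4);a=np.round(np.degrees(R.from_matrix(M.T@tM).as_rotvec()),1)
            out.append([d.tolist(),a.tolist(),jaw])
            p=p+M@d;M=M@R.from_rotvec(np.radians(a)).as_matrix()
    for i in range(0,len(out),8): print(json.dumps(out[i:i+8]).replace(" ",""))
    return p,M
def st():
    s=env.observe();M=s["tool_rot"];y=M[:,1]
    print("t",round(s["time_s"],2),"p",np.round(s["position"],4),"head",round(np.degrees(np.arctan2(M[0,0],-M[1,0])),1),"tilt",round(np.degrees(np.arctan2(np.hypot(y[0],y[1]),-y[2])),1),"xz",round(M[2,0],3),"F",np.round(s["ft_force"],1),"w",round(s["grip_width"],4),"q",np.round(s["q"],0))
    return s
xs,ys,yaw,a0,yp=pickle.load(open("stand.pkl","rb"))
def W(X,Y,Z): 
    c,s=np.cos(yaw),np.sin(yaw);return np.array([xs+c*X-s*Y,ys+s*X+c*Y,Z])
def hand(a,d=.164):
    th=a-np.radians(27);return W(.045-d*np.cos(th),0,.145+d*np.sin(th))
H=np.degrees(yaw)
E
python3 - <<'E'
from plan import *
h=hand(a0);print(h,hand(1.75),W(.045,yp,.008))
pre=tcp(h,H,45)-rot(H,45)[:,1]*.08
print(pre)
rows([([.36,-.2,.25],14.9,0,8),(pre,14.9,45,8)],.0854)
E
```

```text
[0.50942884 0.1232028  0.11456451] [0.61955265 0.15242568 0.30205623] [0.6765597  0.12168674 0.008     ]
[0.46978859 0.11268371 0.1555767 ]
[[[-0.0283,-0.0023,0.0318],[0.0,1.0,-0.0],0.0854],[[-0.0288,-0.0024,0.0313],[0.0,1.0,-0.0],0.0854],[[-0.0293,-0.0023,0.0308],[0.0,1.0,-0.0],0.0854],[[-0.0299,-0.0023,0.0303],[0.0,0.9,-0.0],0.0854],[[-0.0304,-0.0024,0.0298],[0.0,1.0,-0.0],0.0854],[[-0.0309,-0.0023,0.0293],[0.0,1.0,-0.0],0.0854],[[-0.0314,-0.0024,0.0287],[0.0,1.0,-0.0],0.0854],[[-0.0319,-0.0023,0.0282],[0.0,1.0,-0.0],0.0854]]
[[[-0.0342,0.0118,0.0233],[5.6,-0.0,0.0],0.0854],[[-0.0343,0.014,0.022],[5.7,-0.0,0.0],0.0854],[[-0.0342,0.0162,0.0206],[5.6,-0.0,0.0],0.0854],[[-0.0343,0.018,0.0188],[5.6,-0.0,0.0],0.0854],[[-0.0342,0.0199,0.017],[5.6,-0.0,0.0],0.0854],[[-0.0342,0.0214,0.015],[5.7,-0.0,0.0],0.0854],[[-0.0343,0.0227,0.0128],[5.6,-0.0,0.0],0.0854],[[-0.0342,0.024,0.0106],[5.6,-0.0,0.0],0.0854]]
```

Request:
carry_out(
  plan=[
    [[-0.028,-0.002,0.032],[0,1,0],0.0854],
    [[-0.029,-0.002,0.031],[0,1,0],0.0854],
    [[-0.029,-0.002,0.031],[0,1,0],0.0854],
    [[-0.03,-0.002,0.03],[0,1,0],0.0854],
    [[-0.03,-0.002,0.03],[0,1,0],0.0854],
    [[-0.031,-0.002,0.029],[0,1,0],0.0854],
    [[-0.031,-0.002,0.029],[0,1,0],0.0854],
    [[-0.032,-0.002,0.028],[0,1,0],0.0854],
  ],
)

```text
time_s: 2.15
position: [0.3609, -0.1997, 0.2476]
tool_rot: [[0.255, 0.0, 0.967], [-0.967, -0.0, 0.255], [0.0, -1.0, 0.0]]
ft_force: [0.4, -0.9, 0.7]
grip_width: 0.0854
```

Request:
carry_out(
  plan=[
    [[-0.034,0.012,0.023],[5.6,0,0],0.0854],
    [[-0.034,0.014,0.022],[5.6,0,0],0.0854],
    [[-0.034,0.016,0.021],[5.6,0,0],0.0854],
    [[-0.034,0.018,0.019],[5.6,0,0],0.0854],
    [[-0.034,0.02,0.017],[5.6,0,0],0.0854],
    [[-0.034,0.021,0.015],[5.6,0,0],0.0854],
    [[-0.034,0.023,0.013],[5.6,0,0],0.0854],
    [[-0.034,0.024,0.011],[5.6,0,0],0.0854],
  ],
)

```text
time_s: 3.15
position: [0.4677, 0.0966, 0.1602]
tool_rot: [[0.266, 0.657, 0.705], [-0.964, 0.186, 0.19], [-0.006, -0.73, 0.683]]
ft_force: [0.8, -0.3, 0.5]
grip_width: 0.0852
```

Run:
```python
from plan import *
s=st();p=env.get_image("wrist");c=cam(p,s);im=p["image"].copy()
for X,col in((hand(a0),(0,255,0)),(hand(a0,.134),(255,0,255)),(W(.045,yp,.008),(255,255,0)),(tcp(hand(a0),H,45),(0,255,255)),(W(-.075,-.11,0),(255,0,0)),(W(-.075,.11,0),(255,0,0))):
    u=proj(c,X)[0];print(u);cv2.drawMarker(im,(int(u[0]),int(u[1])),col,0,10,1)
cv2.imwrite("pics/w1.png",im[:,:,::-1])
rows([(tcp(hand(a0),H,45),H,45,6)],.0854)
```

```text
t 3.15 p [0.4677 0.0966 0.1602] head 15.4 tilt 43.1 xz -0.006 F [ 0.8 -0.3  0.5] w 0.0852 q [-14.   9. 123.  67.  21.   3.]
[237.52653837 200.98738881]
[238.46663969 164.91922575]
[279.67033504 120.79161987]
[239.44443022 190.93710712]
[335.2101474 205.1621744]
[155.73387341 203.64003604]
[[[-0.0021,0.0145,0.0006],[0.3,-0.0,-0.1],0.0854],[[-0.0021,0.0145,0.0006],[0.3,-0.0,-0.2],0.0854],[[-0.0022,0.0145,0.0005],[0.3,-0.0,-0.1],0.0854],[[-0.0022,0.0145,0.0004],[0.3,-0.0,-0.1],0.0854],[[-0.0022,0.0145,0.0003],[0.3,-0.0,-0.2],0.0854],[[-0.0023,0.0145,0.0003],[0.3,-0.0,-0.1],0.0854]]
```

View pics/w1.png

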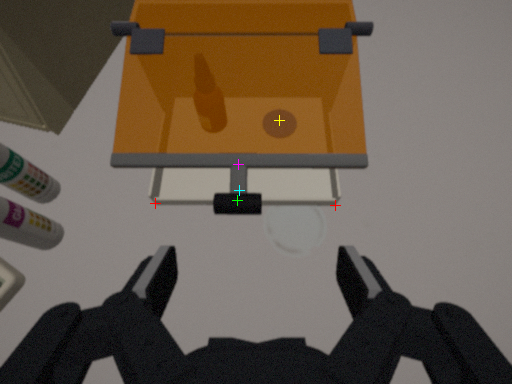

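Run:
```python
from plan import *
h=hand(a0)
rows([(tcp(h,H,20)-rot(H,20)[:,1]*.075,H,20,8)],.0854)
```

```text
[[[-0.0017,0.002,0.003],[-2.9,0.0,-0.1],0.0854],[[-0.0017,0.0019,0.0031],[-2.9,0.0,-0.1],0.0854],[[-0.0017,0.0018,0.0032],[-2.9,0.1,-0.1],0.0854],[[-0.0017,0.0015,0.0033],[-2.9,-0.0,-0.1],0.0854],[[-0.0017,0.0014,0.0033],[-2.9,0.0,-0.1],0.0854],[[-0.0017,0.0012,0.0034],[-2.9,0.0,-0.1],0.0854],[[-0.0017,0.001,0.0035],[-2.9,0.0,-0.1],0.0854],[[-0.0017,0.0009,0.0035],[-2.9,0.1,-0.1],0.0854]]
```

Request:
carry_out(
  plan=[
    [[-0.0017,0.002,0.003],[-2.9,0,-0.1],0.0854],
    [[-0.0017,0.002,0.003],[-2.9,0,-0.1],0.0854],
    [[-0.0017,0.002,0.003],[-2.9,0,-0.1],0.0854],
    [[-0.0017,0.0015,0.0033],[-2.9,0,-0.1],0.0854],
    [[-0.0017,0.0015,0.0033],[-2.9,0,-0.1],0.0854],
    [[-0.0017,0.001,0.0035],[-2.9,0,-0.1],0.0854],
    [[-0.0017,0.001,0.0035],[-2.9,0,-0.1],0.0854],
    [[-0.0017,0.001,0.0035],[-2.9,0,-0.1],0.0854],
  ],
)

```text
time_s: 4.2
position: [0.4926, 0.1146, 0.1655]
tool_rot: [[0.256, 0.328, 0.909], [-0.967, 0.079, 0.244], [0.009, -0.941, 0.338]]
ft_force: [0.2, -0.1, 0.7]
grip_width: 0.0854
```

Run:
```python
from plan import *
st();h=hand(a0)
rows([(tcp(h,H,20),H,20,6)],.0854)
```

```text
t 4.2 p [0.4926 0.1146 0.1655] head 14.9 tilt 19.7 xz 0.009 F [ 0.2 -0.1  0.7] w 0.0854 q [ -3.  14. 101.   8.  46.  67.]
[[[-0.0008,0.0127,0.0001],[0.0,0.0,0.1],0.0854],[[-0.0007,0.0127,0.0],[0.1,0.1,0.1],0.0854],[[-0.0007,0.0127,0.0001],[0.0,-0.0,0.0],0.0854],[[-0.0008,0.0127,-0.0],[0.1,0.0,0.1],0.0854],[[-0.0007,0.0127,-0.0],[0.0,0.0,0.1],0.0854],[[-0.0006,0.0127,0.0],[0.1,0.1,0.1],0.0854]]
```

Request:
carry_out(
  plan=[
    [[-0.001,0.0125,0],[0,0,0.1],0.0854],
    [[-0.001,0.0125,0],[0,0,0.1],0.0854],
    [[-0.0005,0.0125,0],[0,0,0.1],0.0854],
    [[-0.0005,0.0125,0],[0,0,0.1],0.0854],
    [[-0.0005,0.0125,0],[0.1,0,0.1],0.0854],
    [[-0.0005,0.0125,0],[0.1,0,0.1],0.0854],
    [[0,0,0],[0,0,0],0.0854],
  ],
)

```text
time_s: 5.08
position: [0.5158, 0.1263, 0.0934]
tool_rot: [[0.262, 0.328, 0.907], [-0.965, 0.094, 0.245], [-0.005, -0.94, 0.341]]
ft_force: [-0.1, 0.2, -0.7]
grip_width: 0.0851
```

Run:
```python
from plan import *
s=st();p=env.get_image("wrist");c=cam(p,s);im=p["image"].copy()
print(np.array(s["tool_rot"]).T@(hand(a0)-s["position"]))
cv2.imwrite("pics/w2.png",im[:,:,::-1])
```

```text
t 5.08 p [0.5158 0.1263 0.0934] head 15.2 tilt 20.0 xz -0.005 F [-0.1  0.2 -0.7] w 0.0851 q [ -2.  23. 104.  11.  35.  65.]
[ 0.00118675 -0.02225165  0.00073912]
```

View pics/w2.png

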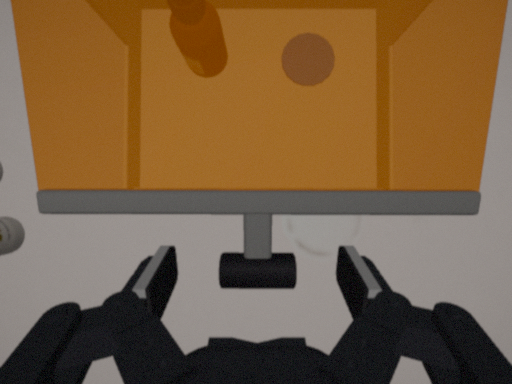

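Request:
carry_out(
  plan=[
    [[0.001,0,0],[0,0,0],0.03],
    [[0,0,0],[0,0,0],0.03],
    [[0,0,0],[0,0,0],0.03],
    [[0,0,0],[0,0,0],0.03],
    [[0,0,0],[0,0,0],0.03],
  ],
  force=30,
)

```text
time_s: 5.75
position: [0.516, 0.1258, 0.0947]
tool_rot: [[0.262, 0.33, 0.907], [-0.965, 0.095, 0.244], [-0.005, -0.939, 0.343]]
ft_force: [-1.3, 4.6, 2.0]
grip_width: 0.0372
```

Run:
```python
from plan import *
s=st();rel=np.array(s["position"])-hand(a0)
t=20
N=24
P=s["position"],s["tool_rot"]
goals=[]
for i in range(1,N+1):
    goals.append((hand(a0+(1.76-a0)*i/N)+rel,H,20,1))
rows(goals,.03)
```

```text
t 5.75 p [0.516  0.1258 0.0947] head 15.2 tilt 20.1 xz -0.005 F [-1.3  4.6  2. ] w 0.0372 q [ -2.  22. 104.  11.  35.  65.]
[[[-0.0001,-0.0099,0.0019],[-0.1,0.2,-0.4],0.03],[[0.0,-0.0097,0.0026],[0.0,0.0,0.0],0.03],[[0.0,-0.0096,0.0031],[0.0,0.0,0.0],0.03],[[0.0,-0.0094,0.0037],[0.0,0.0,0.0],0.03],[[0.0,-0.0091,0.0043],[0.0,0.0,0.0],0.03],[[0.0,-0.0089,0.0048],[0.0,0.0,0.0],0.03],[[0.0001,-0.0085,0.0054],[0.0,0.0,0.0],0.03],[[-0.0,-0.0082,0.0059],[0.0,0.0,0.0],0.03]]
[[[-0.0,-0.0078,0.0064],[0.0,0.0,0.0],0.03],[[-0.0,-0.0074,0.0068],[0.0,0.0,0.0],0.03],[[-0.0,-0.007,0.0073],[0.0,0.0,0.0],0.03],[[-0.0,-0.0065,0.0077],[0.0,0.0,0.0],0.03],[[-0.0,-0.006,0.0081],[0.0,0.0,0.0],0.03],[[-0.0,-0.0055,0.0084],[0.0,0.0,0.0],0.03],[[-0.0,-0.005,0.0088],[0.0,0.0,0.0],0.03],[[-0.0,-0.0044,0.009],[0.0,0.0,0.0],0.03]]
[[[-0.0,-0.0039,0.0093],[0.0,0.0,0.0],0.03],[[-0.0,-0.0033,0.0096],[0.0,0.0,0.0],0.03],[[-0.0,-0.0027,0.0097],[0.0,0.0,0.0],0.03],[[-0.0,-0.0021,0.0098],[0.0,0.0,0.0],0.03],[[-0.0,-0.0015,0.01],[0.0,0.0,0.0],0.03],[[-0.0,-0.0009,0.01],[0.0,0.0,0.0],0.03],[[-0.0,-0.0002,0.0101],[0.0,0.0,0.0],0.03],[[-0.0,0.0003,0.0101],[0.0,0.0,0.0],0.03]]
```

Request:
carry_out(
  plan=[
    [[0,-0.0099,0.0019],[0,0,0],0.03],
    [[0,-0.0097,0.0026],[0,0,0],0.03],
    [[0,-0.0096,0.0031],[0,0,0],0.03],
    [[0,-0.0094,0.0037],[0,0,0],0.03],
    [[0,-0.0091,0.0043],[0,0,0],0.03],
    [[0,-0.0089,0.0048],[0,0,0],0.03],
    [[0,-0.0085,0.0054],[0,0,0],0.03],
    [[0,-0.0082,0.0059],[0,0,0],0.03],
  ],
)

```text
time_s: 6.75
position: [0.5195, 0.1268, 0.1736]
tool_rot: [[0.263, 0.326, 0.908], [-0.965, 0.095, 0.245], [-0.006, -0.94, 0.34]]
ft_force: [0.0, 5.8, -5.0]
grip_width: 0.0373
```

Run:
```python
from plan import *
s=st();print(hand(a0+(1.76-a0)/3)-hand(a0), s["position"]-np.array([.516,.1258,.0947]))
```

```text
t 6.75 p [0.5195 0.1268 0.1736] head 15.2 tilt 19.9 xz -0.006 F [ 0.   5.8 -5. ] w 0.0373 q [-2. 16. 97.  8. 49. 68.]
[0.00456917 0.00121249 0.07970612] [0.00348361 0.00096415 0.07892978]
```

Following well.

Request:
carry_out(
  plan=[
    [[0,-0.0078,0.0064],[0,0,0],0.03],
    [[0,-0.0074,0.0068],[0,0,0],0.03],
    [[0,-0.007,0.0073],[0,0,0],0.03],
    [[0,-0.0065,0.0077],[0,0,0],0.03],
    [[0,-0.006,0.0081],[0,0,0],0.03],
    [[0,-0.0055,0.0084],[0,0,0],0.03],
    [[0,-0.005,0.0088],[0,0,0],0.03],
    [[0,-0.0044,0.009],[0,0,0],0.03],
  ],
)

```text
time_s: 7.75
position: [0.5595, 0.1375, 0.2416]
tool_rot: [[0.263, 0.326, 0.908], [-0.965, 0.095, 0.245], [-0.006, -0.941, 0.339]]
ft_force: [-3.3, 4.9, -2.7]
grip_width: 0.0373
```

Request:
carry_out(
  plan=[
    [[0,-0.0039,0.0093],[0,0,0],0.03],
    [[0,-0.0033,0.0096],[0,0,0],0.03],
    [[0,-0.0027,0.0097],[0,0,0],0.03],
    [[0,-0.0021,0.0098],[0,0,0],0.03],
    [[0,-0.0015,0.01],[0,0,0],0.03],
    [[0,-0.0009,0.01],[0,0,0],0.03],
  ],
)

```text
time_s: 8.5
position: [0.6082, 0.1506, 0.2757]
tool_rot: [[0.263, 0.327, 0.908], [-0.965, 0.095, 0.245], [-0.006, -0.94, 0.341]]
ft_force: [-6.3, 4.1, -0.6]
grip_width: 0.0373
```

Run:
```python
from plan import *
s=st();p=s["position"]
h=p-s["tool_rot"][:,1]*.0223
d=h-W(.045,0,.145);f=np.array([np.cos(yaw),np.sin(yaw),0]);print("r",np.hypot(d@f,d[2]),"a",np.arctan2(d[2],-d@f)+np.radians(27))
rows([(p+hand(1.75)-h+0.003*f,H,20,3)],.03)
```

```text
t 8.5 p [0.6082 0.1506 0.2757] head 15.2 tilt 19.9 xz -0.006 F [-6.3  4.1 -0.6] w 0.0373 q [ 1. 20. 73.  6. 68. 75.]
r 0.1654973397533911 a 1.6302131522974745
[[[0.0004,0.0008,0.0075],[0.0,0.1,-0.2],0.03],[[0.0003,0.0008,0.0075],[0.1,0.1,-0.1],0.03],[[0.0004,0.0008,0.0075],[-0.0,0.0,-0.2],0.03]]
```

Request:
carry_out(
  plan=[
    [[0,0,0.008],[0,0,0],0.03],
    [[0,0.001,0.007],[0,0,0],0.03],
    [[0,0.001,0.005],[0,0,0],0.03],
    [[0,0,0],[0,0,0],0.03],
  ],
)

```text
time_s: 9.0
position: [0.628, 0.1559, 0.2828]
tool_rot: [[0.263, 0.332, 0.906], [-0.965, 0.096, 0.245], [-0.005, -0.938, 0.346]]
ft_force: [-4.3, 4.8, 7.4]
grip_width: 0.0376
```

Request:
carry_out(
  plan=[
    [[0,0.0005,0.003],[0,0,0],0.03],
    [[0,0,0],[0,0,0],0.03],
  ],
)

```text
time_s: 9.25
position: [0.6307, 0.1566, 0.2835]
tool_rot: [[0.263, 0.332, 0.906], [-0.965, 0.096, 0.245], [-0.005, -0.938, 0.346]]
ft_force: [-3.9, 4.4, 9.0]
grip_width: 0.0375
```

Request:
carry_out(
  plan=[
    [[0,-0.001,0.004],[0,0,0],0.03],
    [[0,0,0],[0,0,0],0.03],
  ],
)

```text
time_s: 9.5
position: [0.6336, 0.1574, 0.2843]
tool_rot: [[0.263, 0.329, 0.907], [-0.965, 0.095, 0.245], [-0.006, -0.939, 0.343]]
ft_force: [-5.2, 4.4, 3.8]
grip_width: 0.0372
```

Run:
```python
from plan import *
s=st();c=0
p=env.get_image("side");im=p["image"][20:200,200:360];im=cv2.resize(im,None,fx=4,fy=4,interpolation=2)
cc=cam(p)
for X in (W(.045,.106,.145),W(.045,-.106,.145),hand(1.75),hand(1.75,.134),W(.045,0,.145)+(hand(1.75,.134)-W(.045,0,.145))-.106*np.array([-np.sin(yaw),np.cos(yaw),0])):
    u=(proj(cc,X)[0]-[200,20]+.375)*4;cv2.drawMarker(im,(int(u[0]),int(u[1])),(0,255,0),0,12,1)
cv2.imwrite("pics/s2.png",im[:,:,::-1])
```

```text
t 9.5 p [0.6336 0.1574 0.2843] head 15.3 tilt 20.1 xz -0.006 F [-5.2  4.4  3.8] w 0.0372 q [ 2. 22. 68.  5. 71. 76.]
```

View pics/s2.png

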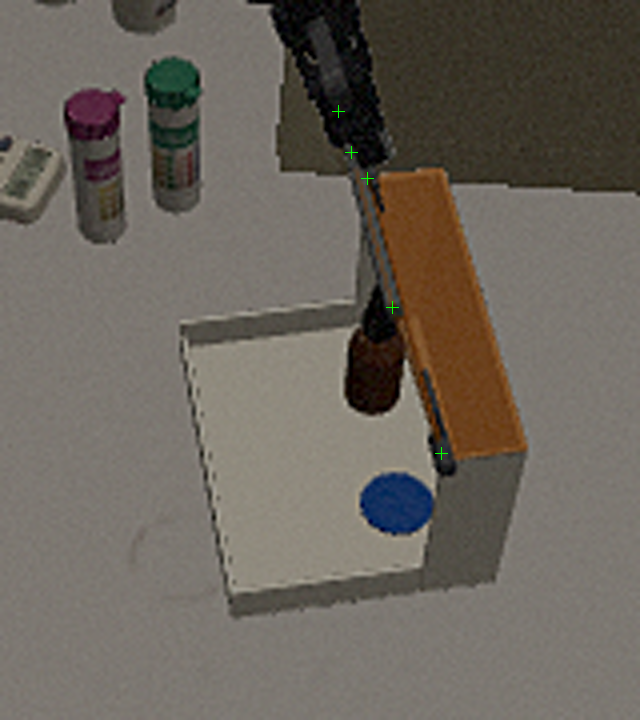

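Request:
carry_out(
  plan=[
    [[0,-0.0005,0.004],[0,0,0],0.03],
    [[0,0,0.003],[0,0,0],0.03],
  ],
)

```text
time_s: 9.8
position: [0.6352, 0.158, 0.2845]
tool_rot: [[0.263, 0.316, 0.912], [-0.965, 0.092, 0.247], [-0.006, -0.944, 0.329]]
ft_force: [-37.2, -7.3, 6.2]
grip_width: 0.0371
```

Request:
carry_out(
  plan=[
    [[0,0,0.003],[0,0,0],0.03],
    [[0,0,0],[0,0,0],0.03],
  ],
)

```text
time_s: 10.05
position: [0.6368, 0.1584, 0.2846]
tool_rot: [[0.263, 0.313, 0.913], [-0.965, 0.092, 0.247], [-0.006, -0.945, 0.326]]
ft_force: [-35.1, -6.2, 3.0]
grip_width: 0.0372
```

Request:
carry_out(
  plan=[
    [[0,0,-0.002],[0,0,0],0.08],
    [[0,0,0],[0,0,0],0.0854],
    [[0,0,0],[0,0,0],0.0854],
    [[0,-0.01,0],[0,0,0],0.0854],
    [[0,-0.02,0],[0,0,0],0.0854],
    [[0,-0.03,0],[0,0,0],0.0854],
    [[0,-0.03,0],[0,0,0],0.0854],
  ],
)

```text
time_s: 10.92
position: [0.6113, 0.1498, 0.373]
tool_rot: [[0.262, 0.331, 0.907], [-0.965, 0.094, 0.245], [-0.004, -0.939, 0.344]]
ft_force: [0.5, 0.9, -0.5]
grip_width: 0.0854
```

```bash
cat > kin.py <<'E'
import numpy as np
from scipy.optimize import least_squares
from scipy.spatial.transform import Rotation as R
Rz=lambda a:R.from_euler('z',a,degrees=True).as_matrix()
Ry=lambda a:R.from_euler('y',a,degrees=True).as_matrix()
def fk(q,k):
    L2,L3,e,d1,a1,lat,L6=k
    A=Rz(q[0])@Ry(q[1]);B=A@Ry(q[2])
    P=Rz(q[0])@np.array([a1,lat,d1])+A@[0,0,L2]+B@[e,0,L3]
    M=B@Rz(q[3])@Ry(q[4])@Rz(q[5]) # approach=z
    return P+M[:,2]*L6,M
D=[([-79.54,21.84,74.387,0,83.858,-12.336],[.213,-.5067,.2307],[0,0,-1]),
([-14,9,123,67,21,3],[.4677,.0966,.1602],[.657,.186,-.73]),
([-3,14,101,8,46,67],[.4926,.1146,.1655],[.328,.079,-.941]),
([-2,23,104,11,35,65],[.5158,.1263,.0934],[.328,.094,-.94]),
([-2,16,97,8,49,68],[.5195,.1268,.1736],[.326,.095,-.94]),
([1,20,73,6,68,75],[.6082,.1506,.2757],[.327,.095,-.94]),
([2,22,68,5,71,76],[.6336,.1574,.2843],[.329,.095,-.939])]
def res(k):
    return np.concatenate([np.r_[fk(q,k)[0]-p] for q,p,y in D])
r=least_squares(res,[.42,.4,0,.3,0,.1,.25]);k=r.x
if __name__=="__main__":
    print(np.round(k,3),np.round(r.fun.reshape(-1,3)*1000,0))
    for q,p,y in D: print(np.round(fk(q,k)[1][:,2]-y,2))
E
python3 kin.py
python3 - <<'E'
from plan import *
s=st();print(s["q"]);np.save("q.npy",s["q"])
E
```

```text
[ 0.545  0.354  0.102  0.129 -0.007  0.116  0.263] [[-1.  0.  2.]
 [-1. -4.  3.]
 [ 3.  2.  3.]
 [-1.  1. -5.]
 [-3. -1. -1.]
 [ 3.  2. -2.]
 [-2.  2.  0.]]
[-0.  0.  0.]
[ 0.01 -0.01  0.  ]
[0.01 0.   0.  ]
[-0.01  0.   -0.  ]
[-0.01 -0.   -0.  ]
[-0.    0.01 -0.  ]
[-0.01 -0.   -0.  ]
t 10.93 p [0.6113 0.1498 0.373 ] head 15.2 tilt 20.1 xz -0.004 F [ 0.5  0.9 -0.5] w 0.0854 q [ 1. 18. 60.  5. 83. 76.]
[ 0.88742619 17.70715868 60.15591123  5.12628391 82.68540101 75.95388415]
```

```bash
cat > ik.py <<'E'
from plan import *
import kin
q0=np.load("q.npy")
def ik(p,h,t,seed):
    G=rot(h,t)
    # tool axes from model: approach=z; jaw const offset calibrated
    def f(q):
        P,M=kin.fk(q,kin.k);M=M@C
        return np.r_[(P-p)*1000,100*(M-G)[:,:2].ravel()]
    r=least_squares(f,seed);return r.x,np.abs(r.fun).max()
from scipy.optimize import least_squares
C=np.eye(3)
M0=kin.fk(q0,kin.k)[1]
Gm=rot(15.2,20.1);C=M0.T@Gm;C=np.round(C)
lo=[-178.18,-50.72,12.68,-81.47,9.98,-165.26];hi=[178.18,133.34,142.11,261.47,163.14,165.26]
def ok(q): return all(a<x<b for a,x,b in zip(lo,q,hi))
if __name__=="__main__":
    print(C)
    for nm,g,hs in(("pad",W(.045,yp,.008+.038),[H-15,H,H+15]),("violet",[.537,-.272,.038],[-65,-55,-45,-35]),("violethi",[.537,-.272,.2],[-55,-45,-35])):
        for h in hs:
            for t in(40,45,50,55,60):
                for name,sd in(("n",[q0[0],20,90,0,60,76]),("flip",[q0[0],20,90,180,30,-100])):
                    q,e=ik(tcp(g,h,t),h,t,sd)
                    if e<2: print(nm,round(h),t,name,np.round(q),ok(q))
E
python3 ik.py
```

```text
[[-1. -0.  0.]
 [ 0. -0.  1.]
 [-0.  1.  0.]]
pad 0 40 n [ 1. 39. 95. -5.  6. 95.] False
pad 0 40 flip [  1.  39.  95. 175.  -6. -85.] False
pad 0 45 n [ 1. 40. 97. 13. -3. 78.] False
pad 0 45 flip [   1.   40.   97.  193.    3. -102.] False
pad 0 50 n [  1.  41. 100.   3. -11.  87.] False
pad 0 50 flip [  1.  41. 100. 183.  11. -93.] True
pad 0 55 n [  1.  42. 102.   2. -20.  89.] False
pad 0 55 flip [  1.  42. 102. 182.  20. -91.] True
pad 0 60 n [  1.  44. 104.   2. -28.  89.] False
pad 0 60 flip [  1.  44. 104. 182.  28. -91.] True
pad 15 40 n [-4. 39. 95. 59. 14. 17.] True
pad 15 40 flip [-4. 39. 95. 59. 14. 17.] True
pad 15 45 n [ -4.  40.  98.  95.  13. -19.] True
pad 15 45 flip [ -4.  40.  98.  95.  13. -19.] True
pad 15 50 n [ -5.  41. 101. -58. -18. 133.] False
pad 15 50 flip [ -5.  41. 101. 122.  18. -47.] True
pad 15 55 n [ -5.  42. 103. -43. -25. 118.] False
pad 15 55 flip [ -5.  42. 103. 137.  25. -62.] True
pad 15 60 n [ -6.  44. 105. -35. -32. 110.] False
pad 15 60 flip [ -6.  44. 105. 145.  32. -70.] True
pad 30 40 n [-8. 40. 93. 62. 26.  1.] True
pad 30 40 flip [-8.
[... 3827 characters left out ...]
-45 60 n [-34.  22. 110.  39. -15.  58.] False
violethi -45 60 flip [ -34.   22.  110.  219.   15. -122.] True
violethi -35 40 n [-39.  19.  99.   7.  22.  80.] True
violethi -35 40 flip [ -39.   19.   99.  187.  -22. -100.] False
violethi -35 45 n [-39.  19. 103.  13.  14.  75.] True
violethi -35 45 flip [ -39.   19.  103.  193.  -14. -105.] False
violethi -35 50 n [-39.  19. 106.  35.   6.  52.] False
violethi -35 50 flip [ -39.   19.  106.  575.   -6. -488.] False
violethi -35 55 n [-39.  20. 109. -42.  -5. 130.] False
violethi -35 55 flip [-39.  20. 109. 138.   5. -50.] False
violethi -35 60 n [-40.  21. 112. -17. -14. 104.] False
violethi -35 60 flip [-40.  21. 112. 163.  14. -76.] True
```

```bash
cat > sim.py <<'E'
from ik import *
def sim(goals,p,h,t,q,show=True):
    """goals (tcp,h,t,n)"""
    for g,h1,t1,n in goals:
        mx=0
        for i in range(1,n+1):
            f=i/n;qn,e=ik(p+(g-p)*f,h+(h1-h)*f,t+(t1-t)*f,q);mx=np.maximum(mx,np.abs(qn-q));q=qn
            if e>2: print("err",e)
        if show: print(np.round(g,3),round(h1),t1,n,"q",np.round(q),ok(q),"maxstep",np.round(mx,1))
        p,h,t=g,h1,t1
    return q
E
python3 - <<'E'
from sim import *
V=np.array([.5365,-.2718,.038]);Pd=W(.045,yp,.008+.038)
s=env.observe()
for hv in(-5,-15):
  for tv in(50,55):
    for hp in (25,32):
      print("==",hv,tv,hp)
      y=rot(hv,tv)[:,1];T=tcp(V,hv,tv,.017);D=tcp(Pd,hp,tv,.017);fy=np.array([np.cos(yaw),np.sin(yaw),0])
      sim([(np.array([.50,-.05,.33]),5,20,8),(T-.1*y+[0,0,.06],hv,tv,12),(T-.1*y,hv,tv,4),(T,hv,tv,8),(T+[0,0,.12],hv,tv,8),(np.array([.52,-.05,.2]),(hv+hp)/2,tv,8),(D-.15*fy+[0,0,.09],hp,tv,8),(D-.15*fy+[0,0,.04],hp,tv,4),(D+[0,0,.012],hp,tv,10),(D,hp,tv,4)],s["position"],15.2,20.1,q0)
E
```

```text
== -5 50 25
[ 0.5  -0.05  0.33] 5 20 8 q [-24.   5.  84.  10.  74.  59.] True maxstep [3.8 2.  4.2 0.8 2.1 2.7]
[ 0.473 -0.266  0.151] -5 50 12 q [-61.  19. 116.  77.  41. -26.] True maxstep [ 3.2  3.   3.6  8.3  4.8 10.2]
[ 0.473 -0.266  0.091] -5 50 4 q [-61.  27. 120.  91.  39. -45.] True maxstep [0.  2.1 1.1 3.6 0.6 4.7]
[ 0.549 -0.273  0.027] -5 50 8 q [-52.  39. 112. 105.  35. -52.] True maxstep [1.3 1.5 1.1 2.  0.7 1.2]
[ 0.549 -0.273  0.147] -5 50 8 q [-52.  24. 107.  76.  35. -17.] True maxstep [0.  1.9 0.9 3.7 0.5 4.5]
[ 0.52 -0.05  0.2 ] 10 50 8 q [-35.  10. 117.  71.  35. -11.] True maxstep [2.8 1.8 1.9 1.1 0.4 2. ]
[0.543 0.089 0.125] 25 50 8 q [-18.  22. 119.  93.  32. -35.] True maxstep [2.2 1.6 0.7 2.9 0.7 3.2]
[0.543 0.089 0.075] 25 50 4 q [-18.  29. 122. 109.  34. -54.] True maxstep [0.  1.9 0.8 4.1 0.8 4.8]
[0.688 0.127 0.047] 25 50 10 q [ -8.  39. 100.  98.  25. -32.] True maxstep [1.3 1.  2.3 1.9 1.  2.8]
[0.688 0.127 0.035] 25 50 4 q [ -8.  41. 100. 101.  26. -36.] True maxstep [0.  0.3 0.1 0.8 0.1 0.9]
== -5 50 32
[ 0.5  -0.05  0.33] 5 20 8 q [-24.   5.  84.  1
[... 6543 characters left out ...]
  0.028] -15 55 8 q [-49.  40. 117. 131.  38. -69.] True maxstep [1.3 1.4 1.4 1.7 0.4 0.7]
[ 0.55  -0.275  0.148] -15 55 8 q [-49.  24. 112. 101.  28. -34.] True maxstep [0.  2.1 0.9 4.8 1.6 5.5]
[ 0.52 -0.05  0.2 ] 8 55 8 q [-36.  11. 121.  86.  35. -25.] True maxstep [2.3 1.7 1.8 1.9 1.3 1.8]
[0.543 0.091 0.126] 32 55 8 q [-22.  25. 120.  95.  42. -45.] True maxstep [1.8 1.8 0.6 1.8 0.9 3.3]
[0.543 0.091 0.076] 32 55 4 q [-22.  32. 122. 106.  44. -60.] True maxstep [0.  1.9 0.7 2.8 0.6 3.8]
[0.688 0.129 0.048] 32 55 10 q [-12.  41. 100. 101.  35. -42.] True maxstep [1.5 1.  2.3 1.1 1.  2.1]
[0.688 0.129 0.036] 32 55 4 q [-12.  42. 101. 103.  35. -44.] True maxstep [0.  0.3 0.1 0.5 0.1 0.7]
```

Run:
```python
from sim import *
V=np.array([.5365,-.2718,.038])
s=env.observe();hv,tv=-18,52
y=rot(hv,tv)[:,1];T=tcp(V,hv,tv,.017);print(T)
g=[(np.array([.49,-.03,.33]),5,20,8),(T-.1*y+[0,0,.06],hv,tv,16)]
sim(g,s["position"],15.2,20.1,q0)
rows(g,.0854)
```

```text
[ 0.54924053 -0.27593965  0.02753375]
[ 0.49 -0.03  0.33] 5 20 8 q [-22.   4.  85.   9.  73.  62.] True maxstep [3.6 2.1 4.3 0.8 2.2 2.5]
[ 0.474 -0.252  0.149] -18 52 16 q [-54.  18. 122. 100.  28. -36.] True maxstep [ 2.3  2.5  2.9 11.9  4.  12.5]
[[[0.0177,-0.0021,-0.0211],[-0.0,1.2,-0.5],0.0854],[[0.0182,-0.0019,-0.0207],[-0.0,1.2,-0.4],0.0854],[[0.0187,-0.0018,-0.0203],[-0.0,1.2,-0.5],0.0854],[[0.019,-0.0016,-0.02],[-0.0,1.1,-0.5],0.0854],[[0.0195,-0.0015,-0.0195],[-0.1,1.2,-0.4],0.0854],[[0.0199,-0.0012,-0.0192],[0.0,1.2,-0.5],0.0854],[[0.0203,-0.0011,-0.0187],[0.0,1.2,-0.4],0.0854],[[0.0207,-0.001,-0.0183],[0.0,1.2,-0.5],0.0854]]
[[[0.0137,0.0099,-0.0059],[2.0,1.2,-0.9],0.0854],[[0.0137,0.0099,-0.006],[1.9,1.2,-0.8],0.0854],[[0.0137,0.0098,-0.006],[2.0,1.1,-0.9],0.0854],[[0.0136,0.0099,-0.0061],[2.0,1.2,-0.8],0.0854],[[0.0136,0.0099,-0.0062],[2.0,1.2,-0.9],0.0854],[[0.0136,0.0098,-0.0062],[1.9,1.2,-0.8],0.0854],[[0.0136,0.0098,-0.0062],[2.0,1.1,-0.9],0.0854],[[0.0135,0.0099,-0.0064],[2.0,1.2,-0.8],0.0854]]
[[[0.0136,0.0098,-0.0064],[2.0,1.2,-0.9],0.0854],[[0.0135,0.0098,-0.0065],[1.9,1.2,-0.9],0.0854],[[0.0135,0.0097,-0.0065],[2.0,1.2,-0.8],0.0854],[[0.0136,0.0098,-0.0065],[2.0,1.1,-0.9],0.0854],[[0.0134,0.0097,-0.0066],[2.0,1.2,-0.8],0.0854],[[0.0135,0.0097,-0.0067],[1.9,1.2,-0.9],0.0854],[[0.0135,0.0096,-0.0068],[2.0,1.2,-0.8],0.0854],[[0.0135,0.0097,-0.0068],[2.0,1.1,-0.9],0.0854]]
```

Request:
carry_out(
  plan=[
    [[0.018,-0.002,-0.021],[0,1.2,-0.5],0.0854],
    [[0.018,-0.002,-0.021],[0,1.2,-0.5],0.0854],
    [[0.019,-0.002,-0.02],[0,1.2,-0.5],0.0854],
    [[0.019,-0.0015,-0.02],[0,1.2,-0.5],0.0854],
    [[0.0195,-0.0015,-0.0195],[0,1.2,-0.5],0.0854],
    [[0.02,-0.001,-0.019],[0,1.2,-0.5],0.0854],
    [[0.02,-0.001,-0.019],[0,1.2,-0.4],0.0854],
    [[0.0205,-0.001,-0.0185],[0,1.2,-0.4],0.0854],
  ],
)

```text
time_s: 11.92
position: [0.4896, -0.0305, 0.329]
tool_rot: [[0.084, 0.343, 0.936], [-0.996, 0.028, 0.08], [0.001, -0.939, 0.344]]
ft_force: [0.9, -0.2, 0.7]
grip_width: 0.0853
```

Request:
carry_out(
  plan=[
    [[0.0135,0.01,-0.006],[2,1.2,-0.9],0.065],
    [[0.0135,0.01,-0.006],[2,1.2,-0.8],0.065],
    [[0.0135,0.01,-0.006],[2,1.2,-0.9],0.065],
    [[0.0135,0.01,-0.006],[2,1.2,-0.8],0.065],
    [[0.0135,0.01,-0.006],[2,1.2,-0.9],0.065],
    [[0.0135,0.01,-0.006],[2,1.2,-0.8],0.065],
    [[0.0135,0.01,-0.006],[2,1.2,-0.9],0.065],
    [[0.0135,0.01,-0.0065],[2,1.2,-0.8],0.065],
  ],
)

```text
time_s: 12.92
position: [0.4832, -0.1402, 0.2377]
tool_rot: [[-0.118, 0.587, 0.801], [-0.993, -0.092, -0.079], [0.027, -0.804, 0.593]]
ft_force: [0.3, 0.4, 0.4]
grip_width: 0.0651
```

Request:
carry_out(
  plan=[
    [[0.0135,0.01,-0.0065],[2,1.2,-0.9],0.065],
    [[0.0135,0.01,-0.0065],[2,1.2,-0.8],0.065],
    [[0.0135,0.01,-0.0065],[2,1.2,-0.9],0.065],
    [[0.0135,0.01,-0.0065],[2,1.2,-0.8],0.065],
    [[0.0135,0.01,-0.0065],[2,1.2,-0.9],0.065],
    [[0.0135,0.01,-0.0065],[2,1.2,-0.8],0.065],
    [[0.0135,0.0095,-0.007],[2,1.2,-0.9],0.065],
    [[0.0135,0.0095,-0.007],[2,1.2,-0.8],0.065],
  ],
)

```text
time_s: 13.92
position: [0.4762, -0.2513, 0.146]
tool_rot: [[-0.315, 0.755, 0.575], [-0.949, -0.248, -0.195], [-0.004, -0.607, 0.795]]
ft_force: [-0.2, -0.5, -0.1]
grip_width: 0.0652
```

```bash
cat > look.py <<'E'
from plan import *
import sys
s=st();p=env.get_image("wrist");c=cam(p,s);im=p["image"].copy()
an=np.linspace(0,2*np.pi,60)
for n,X in(("violet",(.5365,-.2718)),("red",(.6113,-.239)),("amber",(.4815,-.331))):
    for rr,z,col in((.0185,0,(0,255,0)),(.0185,.07,(0,255,255)),(.0115,.113,(255,255,0))):
        u=proj(c,np.c_[X[0]+rr*np.cos(an),X[1]+rr*np.sin(an),0*an+z]);cv2.polylines(im,[np.round(u).astype(int)],True,col,1)
cv2.imwrite(sys.argv[1],im[:,:,::-1])
E
python3 look.py pics/w3.png
```

```text
t 13.93 p [ 0.4762 -0.2513  0.146 ] head -18.4 tilt 52.7 xz -0.004 F [-0.2 -0.5 -0.1] w 0.0652 q [-54.  19. 122. 104.  29. -39.]
```

View pics/w3.png

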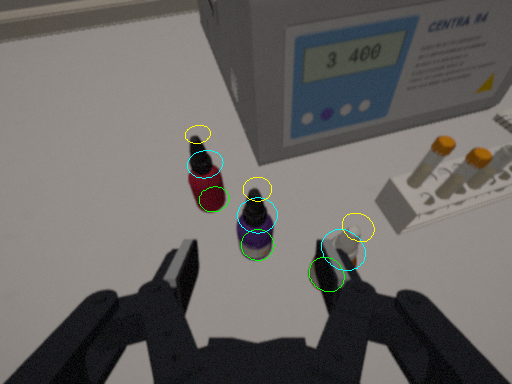

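Run:
```python
from plan import *
V=np.array([.5365,-.2718,.038])-rot(-18,52)[:,0]*.0013
hv,tv=-18,52
y=rot(hv,tv)[:,1];T=tcp(V,hv,tv,.017);print(T)
rows([(T-.1*y,hv,tv,4),(T-.04*y,hv,tv,4),(T,hv,tv,5)],.06)
```

```text
[ 0.54964225 -0.27470327  0.02753375]
[[[-0.0003,0.0081,-0.0112],[-0.1,-0.1,0.1],0.06],[[-0.0004,0.0081,-0.0112],[-0.2,-0.2,0.0],0.06],[[-0.0003,0.0081,-0.0112],[-0.1,-0.1,0.1],0.06],[[-0.0004,0.0082,-0.0112],[-0.2,-0.2,0.0],0.06],[[-0.0,0.015,0.0],[0.0,0.0,0.0],0.06],[[-0.0,0.015,0.0],[0.0,0.0,0.0],0.06],[[-0.0,0.015,0.0],[0.0,0.0,0.0],0.06],[[-0.0,0.015,0.0],[0.0,0.0,0.0],0.06]]
[[[-0.0,0.008,0.0],[0.0,0.0,0.0],0.06],[[-0.0,0.008,0.0],[0.0,0.0,0.0],0.06],[[-0.0,0.008,0.0],[0.0,0.0,0.0],0.06],[[-0.0,0.008,0.0],[0.0,0.0,0.0],0.06],[[-0.0001,0.008,0.0],[0.0,0.0,0.0],0.06]]
```

Request:
carry_out(
  plan=[
    [[-0.0004,0.008,-0.011],[-0.15,-0.15,0],0.06],
    [[-0.0004,0.008,-0.011],[-0.15,-0.15,0.1],0.06],
    [[-0.0004,0.008,-0.011],[-0.15,-0.15,0],0.06],
    [[-0.0004,0.008,-0.011],[-0.15,-0.15,0.1],0.06],
    [[0,0.015,0],[0,0,0],0.06],
    [[0,0.015,0],[0,0,0],0.06],
    [[0,0.015,0],[0,0,0],0.06],
    [[0,0.015,0],[0,0,0],0.06],
  ],
)

```text
time_s: 14.98
position: [0.5207, -0.2626, 0.0536]
tool_rot: [[-0.305, 0.749, 0.588], [-0.952, -0.24, -0.188], [0.0, -0.617, 0.787]]
ft_force: [-1.1, -0.1, -0.2]
grip_width: 0.0601
```

```bash
python3 look.py pics/w4.png
python3 - <<'E'
from plan import *
V=np.array([.5365,-.2718,.038])-rot(-18,52)[:,0]*.0013
rows([(tcp(V,-18,52,.017),-18,52,5)],.06)
E
```

```text
t 14.97 p [ 0.5207 -0.2626  0.0536] head -17.8 tilt 51.9 xz 0.0 F [-1.1 -0.1 -0.2] w 0.0601 q [-49.  34. 119. 129.  32. -64.]
[[[0.0005,0.0079,-0.0002],[0.0,0.0,-0.0],0.06],[[0.0005,0.0079,-0.0003],[0.0,0.1,-0.1],0.06],[[0.0005,0.0079,-0.0002],[0.1,-0.0,0.0],0.06],[[0.0004,0.0079,-0.0002],[-0.0,0.0,-0.0],0.06],[[0.0005,0.0079,-0.0003],[0.0,0.1,-0.1],0.06]]
```

View pics/w4.png

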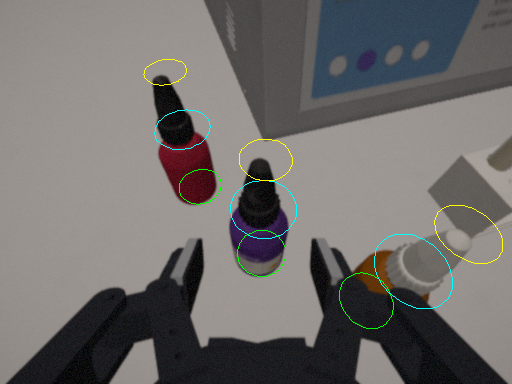

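Request:
carry_out(
  plan=[
    [[0.0001,0.008,0],[0,0,0],0.06],
    [[0.0001,0.008,0],[0,0,0],0.06],
    [[0.0001,0.008,-0.0005],[0,0,0],0.06],
    [[0.0001,0.008,-0.0005],[0,0,0],0.06],
    [[0,0.008,0],[0,0,0],0.06],
    [[0,0,0],[0,0,0],0.06],
  ],
)

```text
time_s: 15.78
position: [0.5493, -0.2722, 0.028]
tool_rot: [[-0.306, 0.749, 0.588], [-0.952, -0.24, -0.189], [0.0, -0.618, 0.786]]
ft_force: [-0.2, 0.4, -0.7]
grip_width: 0.0598
```

```bash
python3 look.py pics/w5.png
```

```text
t 15.78 p [ 0.5493 -0.2722  0.028 ] head -17.8 tilt 51.8 xz 0.0 F [-0.2  0.4 -0.7] w 0.0598 q [-47.  39. 115. 132.  31. -66.]
```

View pics/w5.png

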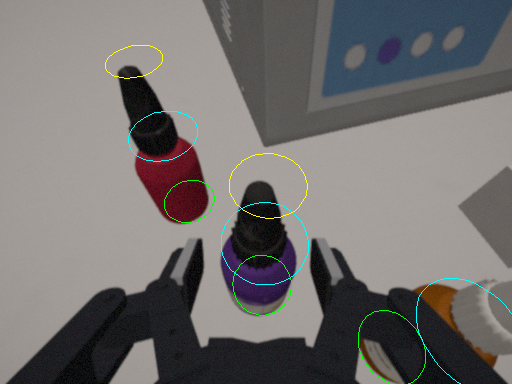

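Request:
carry_out(
  plan=[
    [[0.0005,0,0],[0,0,0],0.03],
    [[0,0,0],[0,0,0],0.03],
    [[0,0,0],[0,0,0],0.03],
    [[0,0,0],[0,0,0],0.03],
  ],
  force=40,
)

```text
time_s: 16.32
position: [0.5488, -0.2727, 0.0286]
tool_rot: [[-0.306, 0.749, 0.588], [-0.952, -0.241, -0.189], [0.0, -0.617, 0.787]]
ft_force: [-1.8, 0.2, 2.7]
grip_width: 0.0357
```

```bash
python3 look.py pics/w6.png
```

```text
t 16.32 p [ 0.5488 -0.2727  0.0286] head -17.8 tilt 51.9 xz 0.0 F [-1.8  0.2  2.7] w 0.0357 q [-47.  39. 115. 132.  31. -66.]
```

View pics/w6.png

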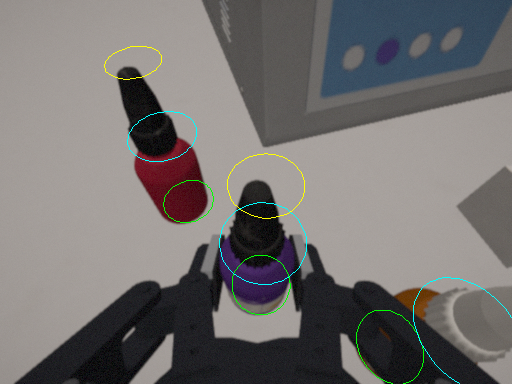

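Run:
```python
from plan import *
s=st();p=env.get_image("wrist");c=cam(p,s)
fw=np.array([np.cos(np.radians(-17.8)),np.sin(np.radians(-17.8)),0])
an=np.linspace(0,2*np.pi,90);ring=lambda r:np.c_[r*np.cos(an),r*np.sin(an),0*an]
for d in(.008,.011,.014,.017,.020):
    B=s["position"]-fw*d;B[2]=0
    u0=proj(c,B+ring(.0185));u7=proj(c,B+ring(.0185)+[0,0,.07]);u1=proj(c,B+ring(.0115)+[0,0,.07]);ut=proj(c,B+[0,0,.113])
    print(d,B,"base low row",u0[:,1].max().round(1),"shoulder rows",u7[:,1].min().round(1),u7[:,1].max().round(1),"width",np.ptp(u7[:,0]).round(1),"top c",ut[0].round(1))
r=env.outline_of("violet",p)
for q in r[:2]:
    v,u=np.nonzero(q["mask"]);print(q["conf"],u.min(),u.max(),v.min(),v.max())
im=p["image"][150:340,190:340];cv2.imwrite("pics/w6c.png",cv2.resize(im,None,fx=3,fy=3)[:,:,::-1])
```

```text
t 16.38 p [ 0.5488 -0.2728  0.0286] head -17.8 tilt 51.9 xz 0.0 F [-1.9 -0.3  4.6] w 0.0359 q [-47.  39. 115. 132.  31. -66.]
0.008 [ 0.54119111 -0.27033345  0.        ] base low row 307.1 shoulder rows 194.9 273.8 width 85.4 top c [256.1 172.3]
0.011 [ 0.53833473 -0.26941636  0.        ] base low row 312.5 shoulder rows 200.4 281.4 width 86.6 top c [256.  180.4]
0.014 [ 0.53547834 -0.26849927  0.        ] base low row 317.9 shoulder rows 206.0 289.3 width 87.8 top c [256.  188.8]
0.017 [ 0.53262195 -0.26758219  0.        ] base low row 323.4 shoulder rows 211.8 297.4 width 89.0 top c [256.  197.5]
0.02 [ 0.52976556 -0.2666651   0.        ] base low row 329.0 shoulder rows 217.7 305.8 width 90.3 top c [256.  206.6]
0.88 219 293 180 314
```

View pics/w6c.png

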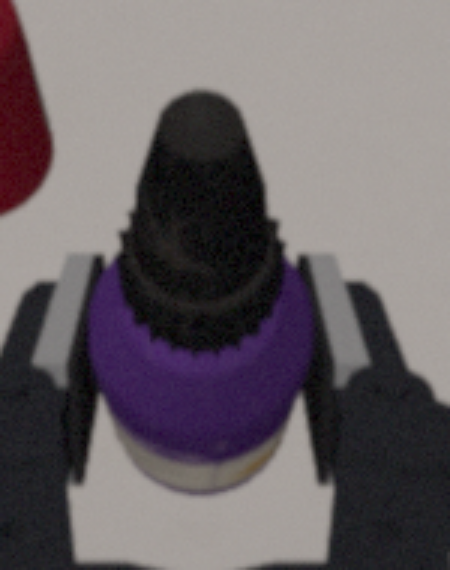

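Run:
```python
from sim import *
Pd=W(.045,yp,0);s=st();hp=28
f28=np.array([np.cos(np.radians(hp)),np.sin(np.radians(hp)),0]);fs=np.array([np.cos(yaw),np.sin(yaw),0])
D=Pd+f28*.0125+[0,0,.0366]
print("D",D)
wp=[(s["position"]+[0,0,.12],-17.8,5),(np.array([.50,-.08,.18]),8,8),(D-.16*fs+[0,0,.065],hp,8),(D-.15*fs+[0,0,.027],hp,3),(D-.075*fs+[0,0,.027],hp,4)]
g=[];p=s["position"];h=-17.8
for P,h1,n in wp:
    for i in range(1,n+1): g.append((p+(P-p)*i/n,h+(h1-h)*i/n,51.9,1))
    p,h=P,h1
q=sim(g,s["position"],-17.8,51.9,s["q"],False);print(q,ok(q))
rows(g,.03)
```

```text
t 16.48 p [ 0.5488 -0.2728  0.0286] head -17.8 tilt 51.9 xz 0.0 F [-2.6  0.1  4.2] w 0.0357 q [-47.  39. 115. 132.  31. -66.]
D [0.68759655 0.12755514 0.0366    ]
[-14.05712346  34.8044668  111.30925573 104.97612743  33.07113694
 -46.80855316] True
[[[0.0,-0.0148,0.0189],[0.0,-0.0,0.0],0.03],[[0.0,-0.0148,0.0189],[0.0,-0.0,0.0],0.03],[[0.0,-0.0148,0.0188],[0.0,-0.0,0.0],0.03],[[0.0,-0.0149,0.0189],[0.0,-0.0,0.0],0.03],[[0.0,-0.0148,0.0189],[0.0,-0.0,0.0],0.03],[[-0.021,-0.0128,-0.005],[0.0,-2.0,2.6],0.03],[[-0.0218,-0.0118,-0.0043],[0.0,-2.0,2.5],0.03],[[-0.0225,-0.0108,-0.0036],[0.0,-2.0,2.5],0.03]]
[[[-0.023,-0.0099,-0.0027],[0.0,-2.0,2.6],0.03],[[-0.0234,-0.0088,-0.0019],[0.0,-2.0,2.5],0.03],[[-0.024,-0.0078,-0.0011],[0.0,-1.9,2.5],0.03],[[-0.0242,-0.0067,-0.0003],[0.0,-2.0,2.6],0.03],[[-0.0245,-0.0056,0.0005],[0.0,-2.0,2.5],0.03],[[-0.0201,0.0115,-0.0034],[0.0,-1.6,2.0],0.03],[[-0.0197,0.0122,-0.0029],[0.0,-1.5,2.0],0.03],[[-0.0193,0.0129,-0.0023],[0.0,-1.6,1.9],0.03]]
[[[-0.019,0.0136,-0.0018],[0.0,-1.5,2.0],0.03],[[-0.0185,0.0142,-0.0013],[0.0,-1.5,2.0],0.03],[[-0.0181,0.0148,-0.0009],[0.0,-1.6,1.9],0.03],[[-0.0175,0.0154,-0.0003],[0.0,-1.5,2.0],0.03],[[-0.017,0.0161,0.0001],[0.0,-1.6,2.0],0.03],[[0.0007,0.0103,-0.008],[0.0,0.0,-0.0],0.03],[[0.0008,0.0104,-0.0079],[0.0,0.0,-0.0],0.03],[[0.0008,0.0104,-0.008],[0.0,0.0,-0.0],0.03]]
[[[0.0043,0.0143,0.0113],[0.0,0.0,-0.0],0.03],[[0.0042,0.0144,0.0112],[0.0,0.0,-0.0],0.03],[[0.0043,0.0144,0.0113],[0.0,0.0,-0.0],0.03],[[0.0043,0.0143,0.0113],[0.0,0.0,-0.0],0.03]]
```

Request:
carry_out(
  plan=[
    [[0,-0.015,0.019],[0,0,0],0.03],
    [[0,-0.015,0.019],[0,0,0],0.03],
    [[0,-0.015,0.019],[0,0,0],0.03],
    [[0,-0.015,0.019],[0,0,0],0.03],
    [[0,-0.015,0.019],[0,0,0],0.03],
    [[-0.021,-0.013,-0.005],[0,-2,2.55],0.03],
    [[-0.022,-0.012,-0.004],[0,-2,2.55],0.03],
    [[-0.0225,-0.011,-0.0035],[0,-2,2.55],0.03],
  ],
)

```text
time_s: 17.48
position: [0.5296, -0.1985, 0.1616]
tool_rot: [[-0.138, 0.778, 0.612], [-0.99, -0.108, -0.085], [-0.001, -0.618, 0.786]]
ft_force: [1.4, -0.2, -1.2]
grip_width: 0.0361
```

Request:
carry_out(
  plan=[
    [[-0.023,-0.01,-0.0025],[0,-2,2.55],0.03],
    [[-0.0235,-0.009,-0.002],[0,-2,2.55],0.03],
    [[-0.024,-0.008,-0.001],[0,-2,2.55],0.03],
    [[-0.024,-0.0065,0],[0,-2,2.55],0.03],
    [[-0.0245,-0.0055,0.0005],[0,-2,2.55],0.03],
    [[-0.02,0.0115,-0.0035],[0,-1.55,2],0.03],
    [[-0.02,0.012,-0.003],[0,-1.55,2],0.03],
    [[-0.0195,0.013,-0.0025],[0,-1.55,2],0.03],
  ],
)

```text
time_s: 18.48
position: [0.5113, -0.0155, 0.1524]
tool_rot: [[0.274, 0.756, 0.594], [-0.962, 0.216, 0.169], [-0.001, -0.617, 0.787]]
ft_force: [0.7, -0.7, -0.5]
grip_width: 0.036
```

```bash
cat > nxt.py <<'E'
from sim import *
hp=28
Pd=W(.045,yp,0)
f28=np.array([np.cos(np.radians(hp)),np.sin(np.radians(hp)),0]);fs=np.array([np.cos(yaw),np.sin(yaw),0])
D=Pd+f28*.0125+[0,0,.0366]
def go(wp,jaw,n0=None,tl=51.9):
    s=st();g=[];p=s["position"];M=s["tool_rot"];h=np.degrees(np.arctan2(M[0,0],-M[1,0]));y=M[:,1];t0=np.degrees(np.arctan2(np.hypot(y[0],y[1]),-y[2]));h0=h
    for P,h1,n in wp:
        for i in range(1,n+1): g.append((p+(P-p)*i/n,h+(h1-h)*i/n,tl,1))
        p,h=P,h1
    q=sim(g,s["position"],h0,t0,s["q"],False);print(np.round(q),ok(q))
    rows(g,jaw)
E
python3 - <<'E'
from nxt import *
go([(D-.16*fs+[0,0,.065],hp,5),(D-.15*fs+[0,0,.027],hp,3),(D-.075*fs+[0,0,.027],hp,4)],.03)
E
```

```text
t 18.48 p [ 0.5113 -0.0155  0.1524] head 15.9 tilt 51.9 xz -0.001 F [ 0.7 -0.7 -0.5] w 0.036 q [-34.  17. 123.  89.  37. -34.]
[-14.  35. 111. 105.  33. -47.] True
[[[-0.0184,0.014,-0.002],[0.0,-1.5,1.9],0.03],[[-0.018,0.0145,-0.0015],[0.0,-1.5,1.9],0.03],[[-0.0176,0.0152,-0.001],[0.0,-1.5,1.9],0.03],[[-0.017,0.0157,-0.0006],[0.0,-1.5,1.9],0.03],[[-0.0165,0.0163,-0.0001],[0.0,-1.5,1.9],0.03],[[0.0007,0.0104,-0.008],[0.0,-0.0,-0.0],0.03],[[0.0008,0.0103,-0.008],[0.0,-0.0,-0.0],0.03],[[0.0007,0.0104,-0.0079],[0.0,-0.0,-0.0],0.03]]
[[[0.0043,0.0144,0.0113],[0.0,-0.0,-0.0],0.03],[[0.0043,0.0143,0.0112],[0.0,-0.0,-0.0],0.03],[[0.0042,0.0144,0.0113],[0.0,-0.0,-0.0],0.03],[[0.0043,0.0144,0.0113],[0.0,-0.0,-0.0],0.03]]
```

Request:
carry_out(
  plan=[
    [[-0.0185,0.014,-0.002],[0,-1.5,1.9],0.03],
    [[-0.018,0.0145,-0.0015],[0,-1.5,1.9],0.03],
    [[-0.0175,0.015,-0.001],[0,-1.5,1.9],0.03],
    [[-0.017,0.0155,-0.0005],[0,-1.5,1.9],0.03],
    [[-0.0165,0.016,0],[0,-1.5,1.9],0.03],
    [[0.0005,0.0105,-0.008],[0,0,0],0.03],
    [[0.0005,0.0105,-0.008],[0,0,0],0.03],
    [[0.0005,0.0105,-0.008],[0,0,0],0.03],
  ],
)

```text
time_s: 19.48
position: [0.5425, 0.0889, 0.0638]
tool_rot: [[0.468, 0.695, 0.545], [-0.884, 0.369, 0.289], [-0.0, -0.617, 0.787]]
ft_force: [0.8, 0.1, -0.7]
grip_width: 0.036
```

Run:
```python
from nxt import *
go([(D-.075*fs+[0,0,.027],hp,4)],.03)
s=env.observe();p=env.get_image("wrist");c=cam(p,s);im=p["image"].copy()
an=np.linspace(0,2*np.pi,60)
u=proj(c,W(.045,yp,.008)+np.c_[.024*np.cos(an),.024*np.sin(an),0*an]);cv2.polylines(im,[np.round(u).astype(int)],True,(0,255,0),1)
for X in(W(.045,.106,.138),W(.045,-.106,.138),W(-.071,-.106,.005),W(-.071,.106,.005),W(.045,-.106,.005)):
    u=proj(c,X)[0];cv2.drawMarker(im,(int(u[0]),int(u[1])),(0,255,0),0,10,1)
cv2.imwrite("pics/w7.png",im[:,:,::-1])
r=env.outline_of("pad",p)
for q in r[:2]: print(q["conf"],q["pixel"],q["mask"].sum())
```

```text
t 19.48 p [0.5425 0.0889 0.0638] head 27.9 tilt 51.9 xz -0.0 F [ 0.8  0.1 -0.7] w 0.036 q [-20.  32. 122. 110.  38. -59.]
[-14.  35. 111. 105.  33. -47.] True
[[[0.0042,0.0144,0.0112],[-0.0,-0.0,0.0],0.03],[[0.0042,0.0145,0.0113],[-0.0,-0.0,0.0],0.03],[[0.0042,0.0144,0.0112],[-0.0,-0.0,0.0],0.03],[[0.0043,0.0144,0.0113],[-0.0,-0.1,0.1],0.03]]
0.84 [143.5, 286.1] 1392
```

View pics/w7.png

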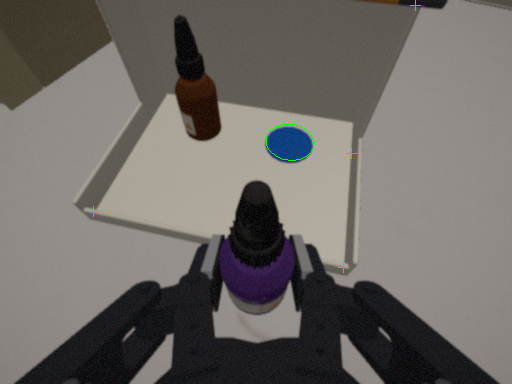

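Request:
carry_out(
  plan=[
    [[0.0042,0.0144,0.0112],[0,0,0],0.03],
    [[0.0042,0.0144,0.0112],[0,0,0],0.03],
    [[0.0042,0.0144,0.0112],[0,0,0],0.03],
    [[0.0042,0.0144,0.0112],[0,0,0],0.03],
  ],
)

```text
time_s: 20.08
position: [0.6153, 0.108, 0.0644]
tool_rot: [[0.468, 0.696, 0.545], [-0.884, 0.368, 0.288], [-0.0, -0.617, 0.787]]
ft_force: [0.2, 0.2, 0.1]
grip_width: 0.0358
```

Run:
```python
from nxt import *
go([(D-.07*fs+[0,0,.007],hp,3),(D+[0,0,.007],hp,8)],.03)
```

```text
t 20.07 p [0.6153 0.108  0.0644] head 27.9 tilt 51.9 xz -0.0 F [0.2 0.2 0.1] w 0.0358 q [-14.  35. 111. 104.  33. -46.]
[-10.  40. 100. 100.  29. -37.] True
[[[0.0003,0.0055,-0.0045],[-0.0,-0.0,0.0],0.03],[[0.0002,0.0056,-0.0044],[-0.0,-0.1,0.1],0.03],[[0.0003,0.0055,-0.0045],[-0.0,0.0,-0.0],0.03],[[0.0019,0.0067,0.0053],[-0.0,0.0,-0.0],0.03],[[0.002,0.0067,0.0052],[-0.0,0.0,-0.0],0.03],[[0.002,0.0068,0.0053],[-0.0,0.0,-0.0],0.03],[[0.002,0.0067,0.0053],[-0.0,0.0,-0.0],0.03],[[0.002,0.0067,0.0052],[-0.0,0.0,-0.0],0.03]]
[[[0.002,0.0067,0.0053],[-0.0,0.0,-0.0],0.03],[[0.002,0.0067,0.0052],[-0.0,0.0,-0.0],0.03],[[0.002,0.0067,0.0053],[-0.0,0.0,-0.0],0.03]]
```

Request:
carry_out(
  plan=[
    [[0.0003,0.0055,-0.0045],[0,0,0],0.03],
    [[0.0003,0.0055,-0.0045],[0,0,0],0.03],
    [[0.0003,0.0055,-0.0045],[0,0,0],0.03],
    [[0.002,0.0067,0.0053],[0,0,0],0.03],
    [[0.002,0.0067,0.0053],[0,0,0],0.03],
    [[0.002,0.0067,0.0053],[0,0,0],0.03],
    [[0.002,0.0067,0.0053],[0,0,0],0.03],
    [[0.002,0.0067,0.0053],[0,0,0],0.03],
  ],
)

```text
time_s: 21.08
position: [0.6625, 0.12, 0.043]
tool_rot: [[0.467, 0.696, 0.546], [-0.884, 0.367, 0.288], [-0.0, -0.617, 0.787]]
ft_force: [-0.6, 0.4, 0.1]
grip_width: 0.0361
```

Request:
carry_out(
  plan=[
    [[0.002,0.0067,0.0053],[0,0,0],0.03],
    [[0.002,0.0067,0.0053],[0,0,0],0.03],
    [[0.002,0.0067,0.0053],[0,0,0],0.03],
    [[0,0,0],[0,0,0],0.03],
  ],
)

```text
time_s: 21.58
position: [0.6878, 0.1267, 0.043]
tool_rot: [[0.467, 0.696, 0.546], [-0.884, 0.367, 0.288], [-0.0, -0.617, 0.787]]
ft_force: [-0.2, 0.4, -0.4]
grip_width: 0.0356
```

```bash
cat > lookpad.py <<'E'
from nxt import *
import sys
s=st();print("to D",s["tool_rot"].T@(D-s["position"]),D-s["position"])
p=env.get_image("wrist");c=cam(p,s);im=p["image"].copy()
an=np.linspace(0,2*np.pi,60)
u=proj(c,W(.045,yp,.008)+np.c_[.024*np.cos(an),.024*np.sin(an),0*an]);cv2.polylines(im,[np.round(u).astype(int)],True,(0,255,0),1)
B=s["position"]-f28*.0125;B[2]=s["position"][2]-.0286
for rr,z in((.0185,0),(.0185,.07),(.0115,.113)):
    u=proj(c,B+np.c_[rr*np.cos(an),rr*np.sin(an),0*an+z]);cv2.polylines(im,[np.round(u).astype(int)],True,(255,255,0),1)
im=cv2.resize(im[80:384,130:400],None,fx=2,fy=2)
cv2.imwrite(sys.argv[1],im[:,:,::-1])
p=env.get_image("side");im=cv2.resize(p["image"][20:200,200:360],None,fx=3.3,fy=3.3,interpolation=2)
cv2.imwrite(sys.argv[1].replace(".png","s.png"),im[:,:,::-1])
E
python3 lookpad.py pics/w8.png
```

```text
t 21.57 p [0.6878 0.1267 0.043 ] head 27.8 tilt 51.9 xz -0.0 F [-0.2  0.4 -0.4] w 0.0356 q [-10.  41.  99. 100.  29. -37.]
to D [-0.00087063  0.00414353 -0.00492506] [-0.00021205  0.00087379 -0.00643231]
```

View pics/w8.png

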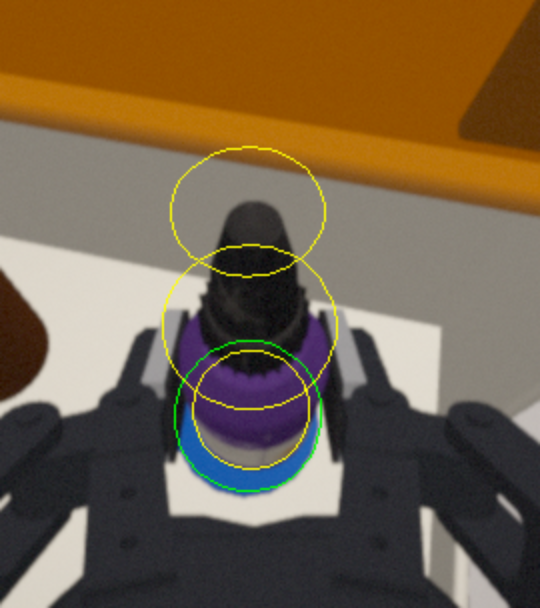

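View pics/w8s.png

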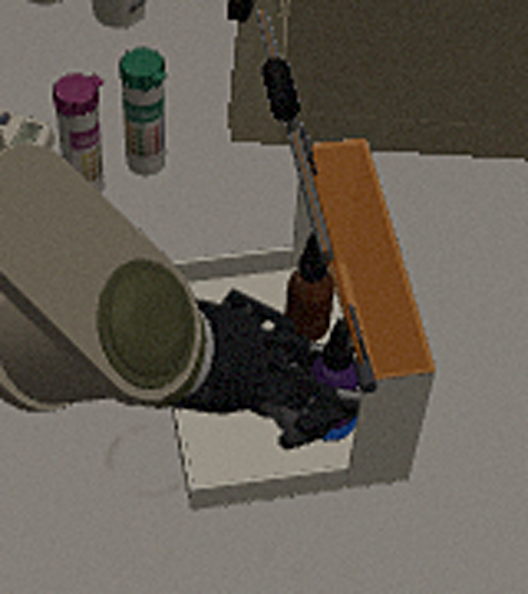

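Request:
carry_out(
  plan=[
    [[-0.0005,0.0018,-0.0025],[0,0,0],0.03],
    [[-0.0005,0.0018,-0.0025],[0,0,0],0.03],
    [[0,0.0005,-0.001],[0,0,0],0.03],
    [[0,0,0],[0,0,0],0.03],
  ],
)

```text
time_s: 22.18
position: [0.6866, 0.1273, 0.0367]
tool_rot: [[0.467, 0.697, 0.545], [-0.884, 0.368, 0.287], [-0.0, -0.616, 0.788]]
ft_force: [-4.0, -0.8, 6.3]
grip_width: 0.036
```

Request:
carry_out(
  plan=[
    [[0,0,0.0005],[0,0,0],0.045],
    [[0,0,0],[0,0,0],0.055],
    [[0,0,0],[0,0,0],0.058],
    [[0,0,0],[0,0,0],0.058],
  ],
)

```text
time_s: 22.68
position: [0.6867, 0.1273, 0.036]
tool_rot: [[0.467, 0.695, 0.546], [-0.884, 0.367, 0.288], [-0.001, -0.618, 0.786]]
ft_force: [-0.5, -0.0, 0.1]
grip_width: 0.058
```

```bash
python3 lookpad.py pics/w9.png
python3 - <<'E'
from plan import *
p=env.get_image("wrist");s=env.observe();c=cam(p,s)
print(proj(c,W(.045,yp,.008))[0])
r=env.outline_of("violet",p)
for q in r[:1]:
    v,u=np.nonzero(q["mask"]);print(q["conf"],u.min(),u.max(),v.min(),v.max())
E
```

```text
t 22.68 p [0.6867 0.1273 0.036 ] head 27.8 tilt 51.9 xz -0.001 F [-0.5 -0.   0.1] w 0.058 q [-10.  41. 100. 102.  29. -39.]
to D [0.0001878  0.00035802 0.00102511] [0.00089682 0.00026037 0.000585  ]
[255.43458788 281.1170172 ]
0.57 219 294 180 314
```

View pics/w9.png

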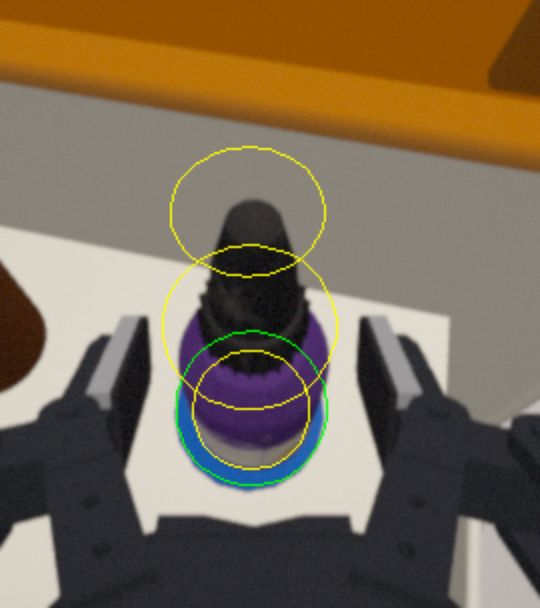

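Run:
```python
from nxt import *
s=env.observe();y=s["tool_rot"][:,1];p=s["position"]
pre=np.array([.6113,.1498,.373])
g=[(p-.12*y,27.9,51.9,8),(p-.12*y-.06*fs+[0,0,.05],25,48,4),(np.array([.48,.10,.39]),15.2,20,12),(pre,15.2,20,6)]
q=sim(g,p,27.8,51.9,s["q"]);rows(g,.058)
```

```text
[0.603 0.083 0.11 ] 28 51.9 8 q [-18.  28. 111.  92.  34. -35.] True maxstep [1.2 1.7 2.3 1.8 0.7 1.1]
[0.545 0.068 0.16 ] 25 48 4 q [-21.  17. 115.  74.  33. -16.] True maxstep [0.8 2.8 1.1 4.9 0.6 5.3]
[0.48 0.1  0.39] 15 20 12 q [-6.  2. 77.  7. 82. 69.] True maxstep [ 1.3  3.1  3.8 11.2  5.5 13.4]
[0.611 0.15  0.373] 15 20 6 q [ 1. 18. 61.  5. 82. 76.] True maxstep [1.5 2.6 3.2 0.5 0.6 1.4]
[[[0.0,-0.015,0.0],[0.0,-0.0,0.0],0.058],[[0.0,-0.015,0.0],[0.0,-0.0,0.0],0.058],[[-0.0,-0.015,-0.0],[0.0,-0.0,0.0],0.058],[[-0.0,-0.015,-0.0],[0.0,-0.0,0.0],0.058],[[-0.0,-0.015,-0.0],[0.0,-0.0,0.0],0.058],[[-0.0,-0.015,-0.0],[0.0,-0.1,0.0],0.058],[[-0.0,-0.015,-0.0],[0.0,0.0,0.0],0.058],[[-0.0,-0.015,-0.0],[0.0,0.0,0.0],0.058]]
[[[-0.0034,-0.0192,0.0008],[-1.0,0.5,-0.5],0.058],[[-0.0032,-0.0193,0.0005],[-0.9,0.4,-0.6],0.058],[[-0.003,-0.0193,0.0001],[-1.0,0.5,-0.5],0.058],[[-0.0028,-0.0193,-0.0003],[-1.0,0.5,-0.6],0.058],[[-0.0047,-0.0156,0.0117],[-2.3,0.7,-0.5],0.058],[[-0.0047,-0.0162,0.011],[-2.3,0.7,-0.4],0.058],[[-0.0048,-0.0166,0.0102],[-2.4,0.6,-0.5],0.058],[[-0.0047,-0.017,0.0096],[-2.3,0.7,-0.4],0.058]]
[[[-0.0047,-0.0175,0.0087],[-2.3,0.7,-0.5],0.058],[[-0.0046,-0.0178,0.008],[-2.3,0.7,-0.5],0.058],[[-0.0046,-0.0182,0.0073],[-2.4,0.7,-0.4],0.058],[[-0.0045,-0.0185,0.0064],[-2.3,0.7,-0.5],0.058],[[-0.0044,-0.0188,0.0056],[-2.3,0.6,-0.4],0.058],[[-0.0044,-0.019,0.0047],[-2.3,0.7,-0.5],0.058],[[-0.0042,-0.0192,0.004],[-2.4,0.7,-0.4],0.058],[[-0.0042,-0.0194,0.0031],[-2.3,0.7,-0.5],0.058]]
[[[-0.0023,0.0106,0.0209],[0.0,-0.0,-0.0],0.058],[[-0.0022,0.0107,0.021],[0.0,-0.0,-0.0],0.058],[[-0.0023,0.0106,0.0209],[0.0,-0.0,-0.0],0.058],[[-0.0023,0.0106,0.0209],[0.0,-0.0,-0.0],0.058],[[-0.0023,0.0106,0.0209],[0.0,-0.0,-0.0],0.058],[[-0.0022,0.0107,0.021],[0.0,-0.0,-0.0],0.058]]
```

Request:
carry_out(
  plan=[
    [[0,-0.015,0],[0,0,0],0.058],
    [[0,-0.015,0],[0,0,0],0.058],
    [[0,-0.015,0],[0,0,0],0.058],
    [[0,-0.015,0],[0,0,0],0.058],
    [[0,-0.015,0],[0,0,0],0.058],
    [[0,-0.015,0],[0,0,0],0.058],
    [[0,-0.015,0],[0,0,0],0.058],
    [[0,-0.015,0],[0,0,0],0.058],
  ],
)

```text
time_s: 23.88
position: [0.6025, 0.0829, 0.1108]
tool_rot: [[0.467, 0.696, 0.546], [-0.884, 0.367, 0.288], [-0.0, -0.618, 0.787]]
ft_force: [-0.3, 0.6, 0.5]
grip_width: 0.0579
```

```bash
python3 lookpad.py pics/w10.png
```

```text
t 23.88 p [0.6025 0.0829 0.1108] head 27.8 tilt 51.9 xz -0.0 F [-0.3  0.6  0.5] w 0.0579 q [-18.  28. 111.  91.  34. -34.]
to D [0.00020035 0.12141114 0.00094737] [ 0.08505518  0.04468691 -0.0742314 ]
```

View pics/w10.png

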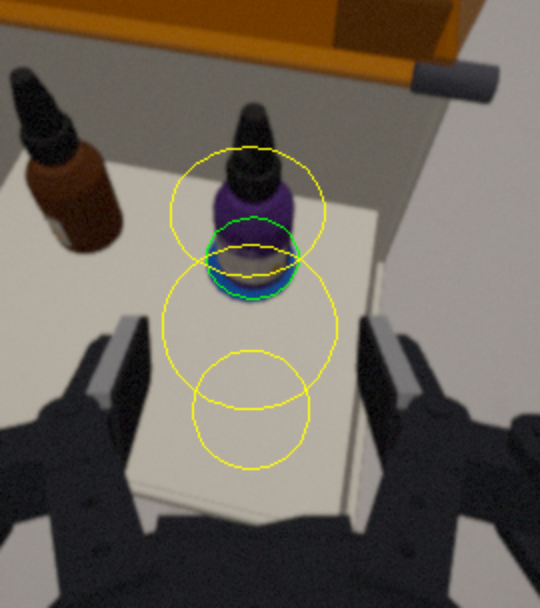

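Request:
carry_out(
  plan=[
    [[-0.003,-0.019,0.0005],[-1,0.5,-0.5],0.0854],
    [[-0.003,-0.019,0.0005],[-1,0.5,-0.5],0.0854],
    [[-0.003,-0.019,0],[-1,0.5,-0.5],0.0854],
    [[-0.003,-0.019,0],[-1,0.5,-0.5],0.0854],
    [[-0.0047,-0.0155,0.0117],[-2.3,0.7,-0.5],0.0854],
    [[-0.0047,-0.016,0.011],[-2.3,0.7,-0.5],0.0854],
    [[-0.0047,-0.0165,0.01],[-2.3,0.7,-0.5],0.0854],
    [[-0.0047,-0.017,0.0095],[-2.3,0.7,-0.5],0.0854],
  ],
)

```text
time_s: 24.98
position: [0.5246, 0.0783, 0.2363]
tool_rot: [[0.367, 0.576, 0.731], [-0.93, 0.238, 0.28], [-0.013, -0.782, 0.623]]
ft_force: [0.6, 0.4, 0.4]
grip_width: 0.0854
```

Request:
carry_out(
  plan=[
    [[-0.0047,-0.0175,0.0087],[-2.3,0.7,-0.5],0.0854],
    [[-0.0046,-0.018,0.008],[-2.3,0.7,-0.5],0.0854],
    [[-0.0046,-0.018,0.0073],[-2.3,0.7,-0.5],0.0854],
    [[-0.0045,-0.0185,0.0064],[-2.3,0.7,-0.5],0.0854],
    [[-0.0044,-0.019,0.0056],[-2.3,0.7,-0.5],0.0854],
    [[-0.0044,-0.019,0.0047],[-2.3,0.7,-0.5],0.0854],
    [[-0.0042,-0.019,0.004],[-2.3,0.7,-0.5],0.0854],
    [[-0.0042,-0.0195,0.003],[-2.3,0.7,-0.5],0.0854],
  ],
)

```text
time_s: 25.98
position: [0.481, 0.0997, 0.3895]
tool_rot: [[0.255, 0.332, 0.908], [-0.967, 0.087, 0.239], [-0.0, -0.939, 0.343]]
ft_force: [0.7, -0.9, -0.5]
grip_width: 0.0858
```

```bash
cat > lk2.py <<'E'
from nxt import *
import sys
s=st()
p=env.get_image("wrist");c=cam(p,s);im=p["image"].copy();a=float(sys.argv[2])
for X in(hand(a),hand(a,.134)): 
    u=proj(c,X)[0];cv2.drawMarker(im,(int(u[0]),int(u[1])),(0,255,0),0,10,1)
cv2.imwrite(sys.argv[1],im[:,:,::-1])
E
python3 lk2.py pics/w11.png 1.75
python3 - <<'E'
from nxt import *
h=hand(1.75);T=tcp(h,H,20)
s=env.observe();go([(T-.075*rot(H,20)[:,1],H,8),(T,H,6)],.0854,tl=20);print(T)
E
```

```text
t 25.98 p [0.481  0.0997 0.3895] head 14.8 tilt 20.1 xz -0.0 F [ 0.7 -0.9 -0.5] w 0.0858 q [-6.  2. 77.  7. 82. 70.]
t 26.02 p [0.4814 0.1    0.3923] head 14.7 tilt 20.2 xz 0.002 F [ 0.5 -0.2  2.4] w 0.0856 q [-6.  2. 77.  7. 82. 70.]
[ 2. 21. 70.  5. 70. 76.] True
[[[-0.002,0.0103,0.0134],[-0.2,0.0,0.1],0.0854],[[-0.0019,0.0103,0.0133],[-0.0,0.0,-0.0],0.0854],[[-0.0019,0.0103,0.0134],[-0.0,-0.0,-0.0],0.0854],[[-0.002,0.0102,0.0134],[-0.0,-0.0,0.0],0.0854],[[-0.0019,0.0103,0.0134],[-0.0,-0.0,0.0],0.0854],[[-0.0019,0.0103,0.0134],[-0.0,-0.1,0.0],0.0854],[[-0.0019,0.0102,0.0134],[-0.0,0.0,0.0],0.0854],[[-0.0019,0.0103,0.0134],[-0.0,0.0,0.0],0.0854]]
[[[-0.0001,0.0125,-0.0],[-0.0,0.0,0.0],0.0854],[[0.0,0.0125,-0.0],[-0.0,0.0,0.0],0.0854],[[0.0,0.0125,-0.0],[-0.0,0.0,0.0],0.0854],[[0.0,0.0125,-0.0],[-0.0,0.0,0.0],0.0854],[[0.0,0.0125,-0.0],[-0.0,0.0,0.0],0.0854],[[0.0,0.0125,-0.0],[-0.0,0.0,0.0],0.0854]]
[0.62682538 0.15435561 0.28138299]
```

View pics/w11.png

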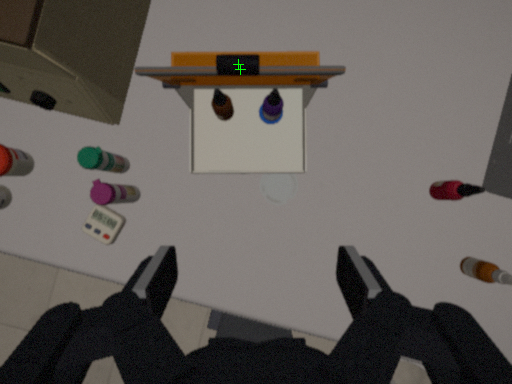

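Request:
carry_out(
  plan=[
    [[-0.002,0.0103,0.0134],[-0.2,0,0.1],0.0854],
    [[-0.002,0.0103,0.0134],[0,0,0],0.0854],
    [[-0.002,0.0103,0.0134],[0,0,0],0.0854],
    [[-0.002,0.0103,0.0134],[0,0,0],0.0854],
    [[-0.002,0.0103,0.0134],[0,0,0],0.0854],
    [[-0.002,0.0103,0.0134],[0,0,0],0.0854],
    [[-0.002,0.0103,0.0134],[0,0,0],0.0854],
    [[-0.0015,0.0103,0.0134],[0,0,0],0.0854],
  ],
)

```text
time_s: 27.02
position: [0.6029, 0.1479, 0.3479]
tool_rot: [[0.256, 0.33, 0.909], [-0.967, 0.089, 0.24], [-0.002, -0.94, 0.341]]
ft_force: [0.6, 0.5, 0.3]
grip_width: 0.0856
```

```bash
python3 lk2.py pics/w12.png 1.75
python3 - <<'E'
from nxt import *
T=tcp(hand(1.75),H,20)
s=env.observe();go([(T,H,6)],.0854,tl=20)
E
```

```text
t 27.02 p [0.6029 0.1479 0.3479] head 14.8 tilt 20.0 xz -0.002 F [0.6 0.5 0.3] w 0.0856 q [ 1. 17. 65.  5. 79. 76.]
t 27.07 p [0.604  0.1481 0.3466] head 14.8 tilt 19.9 xz -0.002 F [-0.7 -0.4 -2. ] w 0.0851 q [ 1. 17. 65.  5. 79. 76.]
[ 2. 21. 70.  5. 70. 76.] True
[[[-0.0,0.0116,0.0],[0.1,-0.0,-0.1],0.0854],[[-0.0,0.0115,0.0],[0.0,-0.1,-0.0],0.0854],[[-0.0001,0.0116,0.0],[0.0,0.0,-0.0],0.0854],[[0.0,0.0115,0.0],[0.0,0.0,-0.0],0.0854],[[-0.0,0.0116,0.0],[0.0,0.0,0.0],0.0854],[[-0.0,0.0116,0.0],[0.0,0.0,0.0],0.0854]]
```

View pics/w12.png

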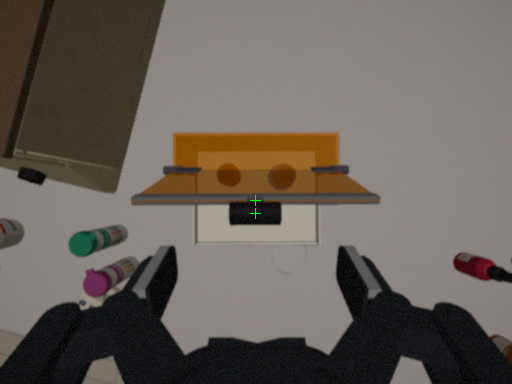

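Request:
carry_out(
  plan=[
    [[0,0.0115,0],[0,0,0],0.0854],
    [[0,0.0115,0],[0,0,0],0.0854],
    [[0,0.0115,0],[0,0,0],0.0854],
    [[0,0.0115,0],[0,0,0],0.0854],
    [[0,0.0115,0],[0,0,0],0.0854],
    [[0,0.0115,0],[0,0,0],0.0854],
    [[0,0,0],[0,0,0],0.0854],
  ],
)

```text
time_s: 27.95
position: [0.6246, 0.1536, 0.2822]
tool_rot: [[0.256, 0.328, 0.909], [-0.967, 0.089, 0.24], [-0.002, -0.941, 0.34]]
ft_force: [-0.2, 0.2, 0.5]
grip_width: 0.0853
```

Request:
carry_out(
  plan=[
    [[0,0,0],[0,0,0],0.03],
    [[0,0,0],[0,0,0],0.03],
    [[0,0,0],[0,0,0],0.03],
    [[0,0,0],[0,0,0],0.03],
  ],
  force=30,
)

```text
time_s: 28.45
position: [0.6242, 0.1548, 0.2842]
tool_rot: [[0.257, 0.33, 0.908], [-0.966, 0.091, 0.24], [-0.003, -0.94, 0.342]]
ft_force: [-3.1, 5.6, 3.3]
grip_width: 0.0373
```

Run:
```python
from nxt import *
s=st();y=s["tool_rot"][:,1];h=s["position"]-.0223*y
d=h-W(.045,0,.145);print("r",np.hypot(d@fs,d[2]),"a",np.arctan2(d[2],-d@fs)+np.radians(27))
rel=s["position"]-hand(1.75);N=40
rows([(hand(1.75*(1-i/N))+rel,H,20,1) for i in range(1,N+1)],.03)
g=[(hand(1.75*(1-i/N))+rel,H,20,1) for i in range(1,N+1)];q=sim(g,s["position"],H,20,s["q"],False);print(q,ok(q))
```

```text
t 28.45 p [0.6242 0.1548 0.2842] head 14.9 tilt 20.0 xz -0.003 F [-3.1  5.6  3.3] w 0.0373 q [ 1. 21. 69.  5. 70. 76.]
r 0.1677185917583978 a 1.7411134325155437
[[[0.0,-0.0003,-0.0072],[-0.0,-0.0,-0.2],0.03],[[0.0,0.0001,-0.0071],[-0.0,-0.0,0.0],0.03],[[0.0,0.0004,-0.0072],[-0.0,-0.0,0.0],0.03],[[0.0,0.0007,-0.0072],[-0.0,-0.0,0.0],0.03],[[0.0,0.001,-0.0071],[-0.0,-0.0,0.0],0.03],[[0.0,0.0013,-0.007],[-0.0,-0.0,0.0],0.03],[[0.0,0.0016,-0.007],[-0.0,-0.0,0.0],0.03],[[0.0,0.0019,-0.0069],[-0.0,-0.0,0.0],0.03]]
[[[0.0,0.0022,-0.0068],[-0.0,-0.0,0.0],0.03],[[0.0,0.0025,-0.0068],[-0.0,-0.0,0.0],0.03],[[0.0001,0.0028,-0.0066],[-0.0,-0.0,0.0],0.03],[[-0.0,0.0031,-0.0064],[-0.0,-0.0,0.0],0.03],[[-0.0,0.0034,-0.0064],[-0.0,-0.0,0.0],0.03],[[-0.0,0.0036,-0.0061],[-0.0,-0.0,0.0],0.03],[[-0.0,0.004,-0.0061],[-0.0,-0.0,0.0],0.03],[[-0.0,0.0041,-0.0058],[-0.0,-0.0,0.0],0.03]]
[[[-0.0,0.0045,-0.0056],[-0.0,-0.0,0.0],0.03],[[-0.0,0.0046,-0.0055],[-0.0,-0.0,0.0],0.03],[[-0.0,0.0049,-0.0052],[-0.0,-0.0,0.0],0.03],[[-0.0,0.0051,-0.0051],[-0.0,-0.0,0.0],0.03],[[-0.0,0.0054,-0.0047],[-0.0,-0.0,0.0],0.03]
[... 231 characters left out ...]
0.0,0.0064,-0.0032],[-0.0,-0.0,0.0],0.03],[[0.0,0.0066,-0.003],[-0.0,-0.0,0.0],0.03],[[0.0,0.0066,-0.0026],[-0.0,-0.0,0.0],0.03],[[0.0,0.0068,-0.0024],[-0.0,-0.0,0.0],0.03],[[0.0,0.0069,-0.0021],[-0.0,-0.0,0.0],0.03],[[0.0,0.0069,-0.0018],[-0.0,-0.0,0.0],0.03]]
[[[0.0,0.007,-0.0014],[-0.0,-0.0,0.0],0.03],[[0.0,0.0071,-0.0012],[-0.0,-0.0,0.0],0.03],[[0.0,0.0071,-0.0009],[-0.0,-0.0,0.0],0.03],[[0.0,0.0072,-0.0005],[-0.0,-0.0,0.0],0.03],[[0.0,0.0072,-0.0002],[-0.0,-0.0,0.0],0.03],[[-0.0,0.0071,0.0001],[-0.0,-0.0,0.0],0.03],[[-0.0,0.0072,0.0004],[-0.0,-0.0,0.0],0.03],[[-0.0,0.0071,0.0007],[-0.0,-0.0,0.0],0.03]]
[ -1.25380164  27.49168674 104.54962172  11.23717448  29.15506083
  64.96687247] True
```

Request:
carry_out(
  plan=[
    [[0,0,-0.0072],[0,0,0],0.03],
    [[0,0,-0.0072],[0,0,0],0.03],
    [[0,0.0004,-0.0072],[0,0,0],0.03],
    [[0,0.0007,-0.0072],[0,0,0],0.03],
    [[0,0.001,-0.0071],[0,0,0],0.03],
    [[0,0.0013,-0.007],[0,0,0],0.03],
    [[0,0.0016,-0.007],[0,0,0],0.03],
    [[0,0.0019,-0.0069],[0,0,0],0.03],
  ],
)

```text
time_s: 29.45
position: [0.5755, 0.1417, 0.259]
tool_rot: [[0.257, 0.333, 0.907], [-0.967, 0.091, 0.24], [-0.003, -0.939, 0.345]]
ft_force: [-1.1, 5.9, 4.8]
grip_width: 0.0376
```

Request:
carry_out(
  plan=[
    [[0,0.0022,-0.0068],[0,0,0],0.03],
    [[0,0.0025,-0.0068],[0,0,0],0.03],
    [[0,0.0028,-0.0066],[0,0,0],0.03],
    [[0,0.0031,-0.0064],[0,0,0],0.03],
    [[0,0.0034,-0.0064],[0,0,0],0.03],
    [[0,0.0036,-0.0061],[0,0,0],0.03],
    [[0,0.004,-0.006],[0,0,0],0.03],
    [[0,0.0041,-0.0058],[0,0,0],0.03],
  ],
)

```text
time_s: 30.45
position: [0.5373, 0.1315, 0.2171]
tool_rot: [[0.256, 0.332, 0.908], [-0.967, 0.09, 0.24], [-0.002, -0.939, 0.344]]
ft_force: [-4.2, 5.1, 6.0]
grip_width: 0.0381
```

Request:
carry_out(
  plan=[
    [[0,0.0045,-0.0056],[0,0,0],0.03],
    [[0,0.0046,-0.0055],[0,0,0],0.03],
    [[0,0.0049,-0.0052],[0,0,0],0.03],
    [[0,0.0051,-0.005],[0,0,0],0.03],
    [[0,0.0054,-0.0047],[0,0,0],0.03],
    [[0,0.0055,-0.0046],[0,0,0],0.03],
    [[0,0.0058,-0.0043],[0,0,0],0.03],
    [[0,0.0059,-0.004],[0,0,0],0.03],
  ],
)

```text
time_s: 31.45
position: [0.5153, 0.1256, 0.1638]
tool_rot: [[0.256, 0.33, 0.909], [-0.967, 0.09, 0.24], [-0.002, -0.94, 0.342]]
ft_force: [-5.7, 2.8, 4.5]
grip_width: 0.0378
```

Request:
carry_out(
  plan=[
    [[0,0.0061,-0.0037],[0,0,0],0.03],
    [[0,0.0062,-0.0036],[0,0,0],0.03],
    [[0,0.0064,-0.0032],[0,0,0],0.03],
    [[0,0.0066,-0.003],[0,0,0],0.03],
    [[0,0.0066,-0.0026],[0,0,0],0.03],
    [[0,0.0068,-0.0024],[0,0,0],0.03],
    [[0,0.0069,-0.0021],[0,0,0],0.03],
    [[0,0.0069,-0.0018],[0,0,0],0.03],
  ],
)

```text
time_s: 32.45
position: [0.5121, 0.1247, 0.1065]
tool_rot: [[0.256, 0.329, 0.909], [-0.967, 0.089, 0.24], [-0.002, -0.94, 0.341]]
ft_force: [-5.0, 3.0, 2.8]
grip_width: 0.0373
```

```bash
cat > ang.py <<'E'
from nxt import *
s=st();y=s["tool_rot"][:,1];h=s["position"]-.0223*y
d=h-W(.045,0,.145);print("r",np.hypot(d@fs,d[2]),"a",np.arctan2(d[2],-d@fs)+np.radians(27), "handle z",h[2])
E
python3 ang.py
```

```text
t 32.45 p [0.5121 0.1247 0.1065] head 14.8 tilt 19.9 xz -0.002 F [-5.   3.   2.8] w 0.0373 q [ -2.  21. 103.  10.  37.  66.]
r 0.16666366424465984 a 0.36555198292781477 handle z 0.1274186040567945
```

Request:
carry_out(
  plan=[
    [[0,0.007,-0.0014],[0,0,0],0.03],
    [[0,0.0071,-0.0012],[0,0,0],0.03],
    [[0,0.0071,-0.0009],[0,0,0],0.03],
    [[0,0.0072,-0.0005],[0,0,0],0.03],
    [[0,0.0072,-0.0002],[0,0,0],0.03],
    [[0,0.0071,0.0001],[0,0,0],0.03],
    [[0,0.0072,0.0004],[0,0,0],0.03],
    [[0,0.005,0.0005],[0,0,0],0.03],
  ],
)

```text
time_s: 33.45
position: [0.5272, 0.1288, 0.0534]
tool_rot: [[0.256, 0.328, 0.909], [-0.967, 0.089, 0.24], [-0.002, -0.941, 0.34]]
ft_force: [-6.0, 1.7, 1.0]
grip_width: 0.0373
```

```bash
python3 ang.py
```

```text
t 33.45 p [0.5272 0.1288 0.0534] head 14.8 tilt 19.9 xz -0.002 F [-6.   1.7  1. ] w 0.0373 q [ -2.  27. 104.  11.  29.  65.]
r 0.16592324299844946 a 0.03179379336509158 handle z 0.07441005402610061
```

Request:
carry_out(
  plan=[
    [[0,0.004,0.0005],[0,0,0],0.03],
    [[0,0.003,0.0003],[0,0,0],0.03],
    [[0,0,0],[0,0,0],0.03],
  ],
)

```text
time_s: 33.83
position: [0.5299, 0.1296, 0.0479]
tool_rot: [[0.256, 0.328, 0.909], [-0.967, 0.089, 0.24], [-0.002, -0.94, 0.34]]
ft_force: [-8.9, -0.1, 8.9]
grip_width: 0.0373
```

```bash
python3 ang.py
```

```text
t 33.83 p [0.5299 0.1296 0.0479] head 14.9 tilt 19.9 xz -0.002 F [-8.9 -0.1  8.9] w 0.0373 q [ -1.  28. 104.  12.  29.  64.]
r 0.16578722232169446 a -0.005835995069998712 handle z 0.06887338412834587
```

Request:
carry_out(
  plan=[
    [[0,0.003,0.0003],[0,0,0],0.03],
    [[0,0,0],[0,0,0],0.03],
  ],
)

```text
time_s: 34.08
position: [0.5307, 0.1298, 0.0469]
tool_rot: [[0.257, 0.329, 0.909], [-0.966, 0.089, 0.241], [-0.002, -0.94, 0.341]]
ft_force: [-22.8, -4.8, 34.8]
grip_width: 0.0375
```

```bash
python3 ang.py
```

```text
t 34.08 p [0.5307 0.1298 0.0469] head 14.9 tilt 19.9 xz -0.002 F [-22.8  -4.8  34.8] w 0.0375 q [ -1.  28. 104.  12.  29.  64.]
r 0.16559314164077715 a -0.013231064269495496 handle z 0.06787675239741309
```

Request:
carry_out(
  plan=[
    [[0,-0.001,0],[0,0,0],0.0854],
    [[0,0,0],[0,0,0],0.0854],
    [[0,0,0],[0,0,0],0.0854],
    [[0,-0.01,0],[0,0,0],0.0854],
    [[0,-0.02,0],[0,0,0],0.0854],
    [[0,-0.03,0],[0,0,0],0.0854],
    [[0,-0.03,0],[0,0,0],0.0854],
    [[0,-0.03,-0.01],[0,0,0],0.0854],
  ],
)

```text
time_s: 35.08
position: [0.4832, 0.1163, 0.1566]
tool_rot: [[0.256, 0.331, 0.908], [-0.967, 0.089, 0.24], [-0.001, -0.94, 0.342]]
ft_force: [-0.8, 0.1, -0.6]
grip_width: 0.0854
```

Request:
carry_out(
  plan=[
    [[0,-0.02,-0.02],[0,0,0],0.0854],
    [[0,-0.01,-0.03],[0,0,0],0.0854],
    [[0,-0.01,-0.03],[0,0,0],0.0854],
    [[0,0,0],[0,0,0],0.0854],
  ],
)

```text
time_s: 35.58
position: [0.3959, 0.0936, 0.1657]
tool_rot: [[0.255, 0.33, 0.909], [-0.967, 0.088, 0.239], [-0.002, -0.94, 0.341]]
ft_force: [0.5, 0.3, 1.0]
grip_width: 0.0852
```

```bash
python3 lk2.py pics/w13.png 0
python3 - <<'E'
from plan import *
for n in("side","top"):
    p=env.get_image(n);c=cam(p);im=p["image"].copy()
    for X in(hand(0),hand(.05)): print(n,proj(c,X)[0])
    a=im[20:330,170:350] if n=="side" else im[130:250,120:380]
    cv2.imwrite(f"pics/f{n}.png",cv2.resize(a,None,fx=1.9 if n=="side" else 3,fy=1.9 if n=="side" else 3,interpolation=2)[:,:,::-1])
E
```

```text
t 35.58 p [0.3959 0.0936 0.1657] head 14.8 tilt 20.0 xz -0.002 F [0.5 0.3 1. ] w 0.0852 q [ -9.   4. 115.  12.  44.  59.]
side [239.96775488 124.20927941]
side [238.44085309 122.54147692]
top [198.22318303 222.64653888]
top [198.10073187 223.81082048]
```

View pics/w13.png

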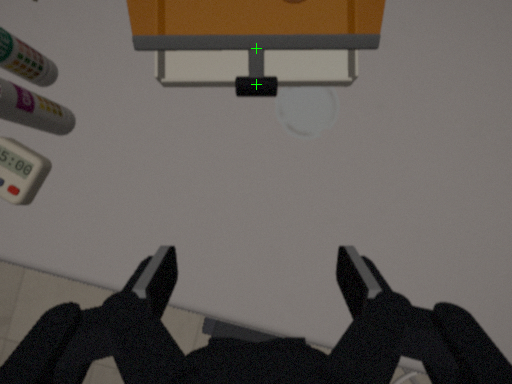

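View pics/fside.png

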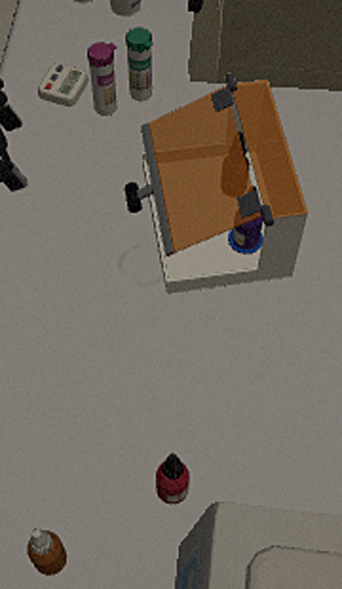

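View pics/ftop.png

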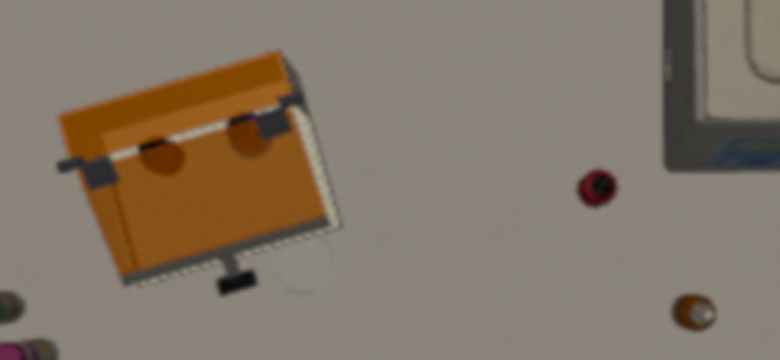

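Run:
```python
from rig import env
print(env.close_job(), env.observe()["time_s"])
```

```text
the job is handed in; nothing more can be done
the job is handed in; nothing more can be done
```

The job is done and handed in at about 36 s of the 72 s allowed. I swung the lid up to its stop, stood the violet bottle on the blue pad and let go, then swung the lid shut and backed the arm off.

**Lid opening:** I pinched the roller by its ends and swung it up until the wrist force jumped to about 37 N at the stop, then released it.

**Bottle:** I carried it with the tool held at a steady 52° lean and released it on the pad. In the wrist picture it stood upright, about 1 mm off the pad's middle.

**Lid closing:** I swung it down until the wrist force rose to about 42 N (35 N of it upward) at the closed stop. That force came through the finger pads on the handle. In the final side view the handle lies within 1 px of where a fully shut lid puts it.

**Other bottles:** The last pictures show violet and brown upright in the stand under the shut lid, and red and amber upright on the bench. They look unmoved, but I did not re-measure their positions. The gripper was clear of everything, with near-zero wrist force.

**What disagreed:**
- **Lid angles:** computed from the arm pose, they came out 0.01 to 0.03 rad past the two stops. I put this down to the flex and slip of pressing against them, plus about 2 mm of radius error.
- **Violet position:** my first bench estimate, from the side and top pictures, was about 3 mm off sideways. I corrected it with the wrist camera before the lift.
- **Early move:** one approach to the handle fell 16 mm short because of a wrist limit. I redid it at a smaller lean.

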